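Open the clamped plaster mould

TASK

Open the two-part plaster mould in the clamping jig: press the thumb pad of the clamp's safety catch fully down, then swing the clamp handle all the way back so that the arm stands up off the mould. Lift the mould's top half straight up off the wax cast and set it down gently, the same way up, in the middle of the cork mat. Leave the bottom half and the cast sitting in the jig, the clamp open, and the other things on the bench where they are.

Things in the scene. Friction and masses are not known exactly. Their poses are not given: they have to be found in the camera images.
- jig: Fixed plywood clamping jig, board 345 x 160 x 18 mm (jig x -195 to 150, y -80 to 80), battens to 32 mm up, steel hold-down toggle clamp on a riser. Origin on the bench under the arm's pivot. The arm (closed: level, 122 mm up, 140 mm long) points along the jig's -x over the mould, centred at x = -120, y = 0; the handle swings to +x. Its -x points to the robot's left, within 20 degrees.
- catch (a joint): Safety catch, a dark iron pawl: 0 = locked (its nose stands under a lug of the handle and blocks it), 0.45 rad = thumb pad fully down; the handle is free from about 0.28 on. It turns about the jig's y at jig x = 42 mm, 75 mm over the bench; about 3 N on the pad move it and it stays where it is left (no spring).
- catch_pad (a point): Middle of the top face of the catch's thumb pad, 36 mm (jig x) by 30 mm (jig y), at the tail of the catch behind the handle (jig x = 120 mm, 87 mm over the bench when locked). It goes down 34 mm to the bottom of its travel. It moves and tips with the catch.
- handle (a joint): Clamp handle: 0 = closed (upright), 1.15 rad = all the way back (towards the jig's +x, stop). The linked arm rises 1.67 times as fast and at the stop has swung 110 degrees, leaning back a little beyond upright. About 5 N at the grip move it and it stays where it is left.
- handle_hinge (a point): Pivot of the handle, fixed on the jig at x = 12 mm, y = 0, 134 mm over the bench; the handle turns about the jig's y through it.
- handle_grip (a point): Middle of the handle's black rubber sleeve, a cylinder 22 mm across and 85 mm long, 87.5 mm from the hinge; the handle's end is 130 mm from the hinge. The point's z runs along the handle to its free end.
- top_centre (a point): Centre of the mould's top half, a loose white plaster block 120 (its x) x 58 (its y) x 34 mm high, about 0.23 kg; closed, it is 52 to 86 mm over the bench, square to the jig, its x along the jig's x, the clamp's spindle on its middle. Two cone keys 6 mm high and the wax cast (10 mm proud) reach up into it with 1.5 to 3 mm of play: raise it 25 mm straight up before moving it aside.
- mould_base: Bottom half of the mould, loose plaster block 120 x 58 x 34 mm between the battens, on the jig's board; origin in the middle of its underside.
- cast: Wax relief cast 58 x 34 x 27 mm, lying loose in the bottom half's hollow; origin in the middle of its underside.
- mat_centre (a point): Middle of the top face of the cork mat, 200 mm (its x) by 180 mm (its y) by 5 mm thick, fixed on the bench to the left of the jig.
- brush: Bystander: brush 190 mm long lying on the bench in front of the jig; origin at its middle, underside.
- jar: Bystander: closed glass jar, 68 mm across, 110 mm high, beyond the jig; origin at its underside.
- block_tall: Bystander: wooden plinth block 50 x 45 x 85 mm, beyond the jig; origin at its underside.
- block_low: Bystander: wooden plinth block 60 x 50 x 40 mm, beyond the mould; origin at its underside.
- statuette: Bystander: dark bronze turned statuette 126 mm high on a base 56 mm across, beyond the mat; origin at its underside.
- tin: Bystander: tin 72 mm across, 90 mm high, beyond the mat; origin at its underside.
- mallet: Bystander: wooden mallet 250 mm long lying on the bench to the right of the jig; origin at its middle, underside.
Mind the look-alikes: they are no part of the job. What is shaped like the mould_base but purple or turquoise is not meant. Leave any green look-alike of the part that bears top_centre alone.

How it is judged (in metres and radians):
On the way, in this order (a step that is already met when the one before it is completed fails the run):
1. the safety catch is pressed down while the handle is still closed (value of joint catch above 0.36 rad and value of joint handle below 0.2 rad), for 0.1 s.
2. the clamp handle is all the way back, the mould still closed (value of joint handle above 1 rad and z of top_centre in the frame of mould_base below 0.056 m), for 0.1 s.
3. the top half is lifted clear of the bottom half and the cast (z of top_centre in the frame of mould_base above 0.068 m), for 0.1 s.
At the end, for the whole second after the job is handed in: The handle is still back (over 0.95 rad); the top half lies flat on the cork mat, the same way up, at rest, its centre within 50 mm of the mat's centre; the bottom half and the cast are within 8 mm of where they were (value of joint handle above 0.95 rad and horizontal distance between top_centre and mat_centre below 0.05 m and z of top_centre in the frame of mat_centre between 0.013 and 0.021 m and angle between top_centre's own z axis and vertical below 0.1 rad and linear speed of mould_top below 0.02 m/s and distance between cast and mould_base below 0.026 m and distance of each of cast, mould_base from where it was at the start of the episode below 0.008 m); the robot touches nothing.
It fails at once if the cast or the bottom half is dragged out of place (distance of any of cast, mould_base from where it was at the start of the episode above 0.012 m).
It fails at once if the top half is dropped (linear speed of mould_top above 0.6 m/s and contact force between the fingers and mould_top below 0.5 N).
It fails at once if another thing on the bench is knocked out of place (distance of any of brush, mallet from where it was at the start of the episode above 0.04 m or distance of any of jar, block_tall, block_low, statuette, tin from where it was at the start of the episode above 0.03 m).
It also fails if it takes over 56 s, if anything falls off the work surface, if the arm or the gripper's body presses on something with over 40 N, if the wrist force passes 120 N, or if a joint passes its speed limit or range.

ROBOT

A 6-joint arm with a two-finger parallel gripper is mounted at the origin on the work surface. World frame = base frame: x ahead of the robot, y to its left, z up, the work surface at z = 0. Lengths are in m, angles in degrees, forces in N, time in s.
With the tool pointing down it reaches from about 0.3 to 0.75 m from the base axis. Payload 8.5 kg.
Tool frame: the origin (TCP) lies at the very end of the fingers, on their centre line; the grasp point (between the pads) lies 19 mm behind it (env.grip_depth is the z of the grasp point in the tool frame, in m); z points along the fingers, y is the direction in which the jaws open and shut (so a half turn about z gives the same grasp; the last joint's range is limited). The gripper opens to 85 mm and grips with 20 to 120 N. Pads are 22 mm wide; open, the fingers measure 114 mm over their backs; the gripper's body (76 mm by 85 mm) begins 54 mm behind the grasp point. The pads swing forward as they close: fully open they stand 13 mm farther back than shut.
Start: joints at [58.883, 21.807, 74.336, -0, 83.858, -12.336], TCP at [0.177, 0.521, 0.208] pointing down, gripper open.
Joint ranges: [-178.18, 178.18], [-50.72, 133.34], [12.68, 142.11], [-81.47, 261.47], [9.98, 163.14], [-165.26, 165.26]. Speed limits (degrees/s): [136.94, 136.94, 180, 180, 180, 180].

INTERFACE

Orientations are given as a 3x3 rotation matrix whose columns are the frame's x, y, z axes.
In Python, from rig import env gives the robot as it stands.
- The arm moves only by the tool apply_moves, never from a script. Its argument "plan" is a list of rows, each an object of numbers: "tx", "ty", "tz": the shift along the world's x, y, z in mm; "rx", "ry", "rz": the turn, a rotation vector about the world's x, y, z in rad; "jaw": the opening, from -1 (shut) to 1 (fully open). A call has 1 to 12 rows; each row is the pose to reach, as a shift and turn from the pose measured when the call began; what a row does not reach only later rows make up. A row lasts 1/10 s, in which the tool goes at most 50 mm and 8.59 degrees, less where a joint would pass 70% of its speed; a pose out of reach is approached as far as the arm can. A call with a gripper value outside its range is refused whole. The fingers move at their own pace and stop on an object; "grip_force" is the grip in N (left out, the last holds). Time passes only in rows, so rows that repeat a pose let the fingers close. It gives the time, the measured TCP pose, the force and the opening at its end, in the units of the state.
- env.observe(): the state, without advancing time (a new reading comes with each control period).
- env.get_image(name): name is "scene" or "top" or "wrist"; returns a dict with "image" (384x512x3 uint8, red, green, blue), "intrinsics" (3x3 intrinsics, pixels), "k1" (the pictures are not rectified: a ray, as slopes to the right and down, at radius r is drawn at 1 + k1 r^2 times it, then the intrinsics apply), "world_from_camera" (4x4, takes a point from camera to world coordinates). Camera axes: x right, y up, looking along -z (the intrinsics and any distortion apply to the point x, -y, -z); pixel columns grow to the right and rows downward; lengths in m; the calibration is good to about 2 mm. A picture is of the moment at which its call begins. There is no depth.
- env.close_job(): hands the job in, once; it reports no verdict.
The state is a dict: "time_s": time; "q": joint angles; "qvel": joint speeds; "joint_efforts": joint torques, N m; "position": TCP position; "tool_rot": TCP orientation; "ft_force": force on the tool from outside, world axes, zero at the start; "wrist_torque": the same for the moment, N m; "grip_width": finger opening in m.
Only numpy, scipy, OpenCV 4.12 (cv2) and the standard library are available. Lean on these libraries where they do the work, as an engineer would, in place of code of your own. Each camera call takes 0.05 s, during which the arm holds its last target.

## Working session

There is one attempt and no reset: what is moved stays moved. The work goes in short steps, Python scripts to look and compute and a tool call to move; the robot and the scene stay as the last step left them, time stands still between calls to the robot, and variables do not carry over. Pictures are saved under pics/ and viewed, and the job is handed in when it is done.

Besides the shell and the picture viewer there is one more tool, called after "Emit:" as name([rows], argument=value, ...), one row to a line, values as JSON. apply_moves: Moves the arm, as the interface text tells. Its arguments: {"type":"object","properties":{"plan":{"type":"array","items":{"type":"object","properties":{"tx":{"type":"number"},"ty":{"type":"number"},"tz":{"type":"number"},"rx":{"type":"number"},"ry":{"type":"number"},"rz":{"type":"number"},"jaw":{"type":"number"}}}},"grip_force":{"type":"number"}},"required":["plan"]}

```bash
mkdir -p pics; ls; cat > snap.py <<'E'
from rig import env
import cv2,sys,numpy as np,pickle
def snap(n,tag):
    d=env.get_image(n); cv2.imwrite(f'pics/{tag}.png',cv2.resize(d['image'][:,:,::-1],None,fx=1.5,fy=1.5,interpolation=cv2.INTER_CUBIC))
    pickle.dump(d,open(f'pics/{tag}.pkl','wb')); return d
E
python3 - <<'E'
from snap import *
for n in ['scene','top','wrist']:
    d=snap(n,n+'0'); print(n,d['intrinsics'],d['k1'],d['world_from_camera'].round(3))
print(env.observe(), env.grip_depth)
E
```

```text
pics
scene [[355.00214039   0.         250.0325728 ]
 [  0.         355.00214039 186.76145013]
 [  0.           0.           1.        ]] -0.017563284246847364 [[-0.409 -0.697  0.589  1.089]
 [ 0.913 -0.31   0.267  0.234]
 [-0.004  0.646  0.763  0.898]
 [ 0.     0.     0.     1.   ]]
top [[477.98065353   0.         260.73498296]
 [  0.         477.98065353 188.34847552]
 [  0.           0.           1.        ]] -0.20583171055069957 [[-0.005  0.997 -0.078  0.406]
 [-1.    -0.006 -0.002 -0.03 ]
 [-0.002  0.078  0.997  1.784]
 [ 0.     0.     0.     1.   ]]
wrist [[309.70401916   0.         257.30255911]
 [  0.         309.70401916 189.06742759]
 [  0.           0.           1.        ]] -0.07873573282684694 [[ 0.322 -0.9   -0.295  0.101]
 [ 0.947  0.305  0.101  0.546]
 [-0.001 -0.312  0.95   0.372]
 [ 0.     0.     0.     1.   ]]
{'time_s': 0.15, 'q': array([ 5.88812164e+01,  2.18353264e+01,  7.43697250e+01,  7.35639355e-04,
        8.38562967e+01, -1.23349584e+01]), 'qvel': array([ 0.00022661, -0.08549449, -0.18573284,  0.04762991, -0.02654804,
       -0.06959322]), 'joint_efforts': array([ 2.05567114e-03, -4.48628712e+01, -2.31344658e+01, -1.60897193e-04,
        3.83622159e-03, -6.70920190e-05]), 'position': array([0.17697591, 0.52052043, 0.20725333]), 'tool_rot': array([[-9.46739686e-01,  3.21999454e-01, -5.64295003e-04],
       [ 3.21999858e-01,  9.46739280e-01, -9.10048978e-04],
       [ 2.41204971e-04, -1.04328239e-03, -9.99999427e-01]]), 'ft_force': array([ 0.37379091, -0.5964858 ,  0.19323428]), 'wrist_torque': array([ 0.07327585, -0.0108378 , -0.05210503]), 'grip_width': 0.08504944122728358} -0.0187
```

View pics/scene0.png

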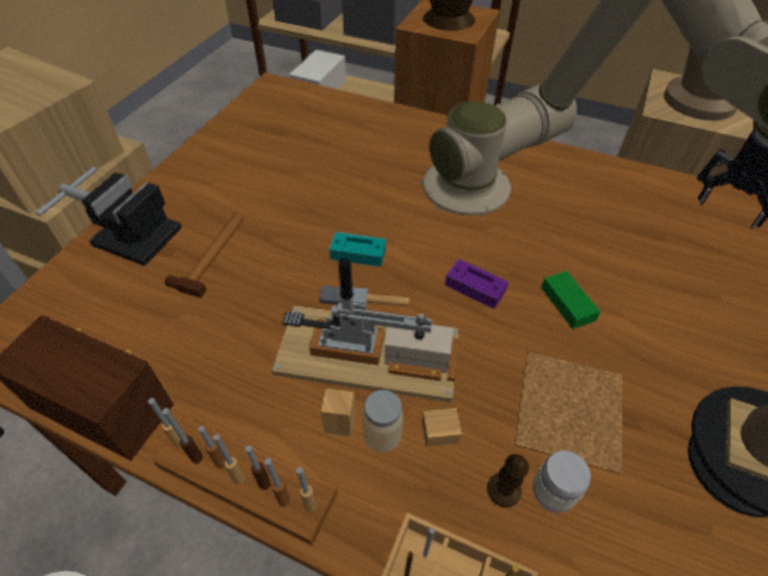

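View pics/top0.png

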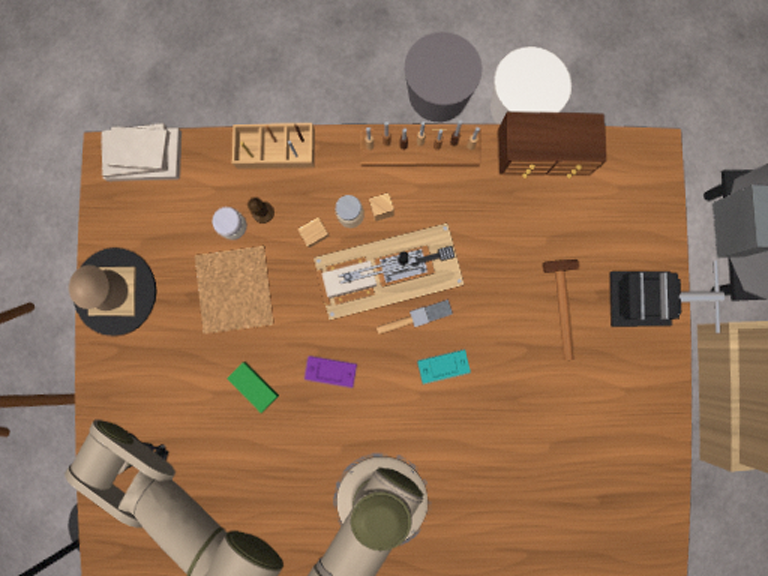

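View pics/wrist0.png

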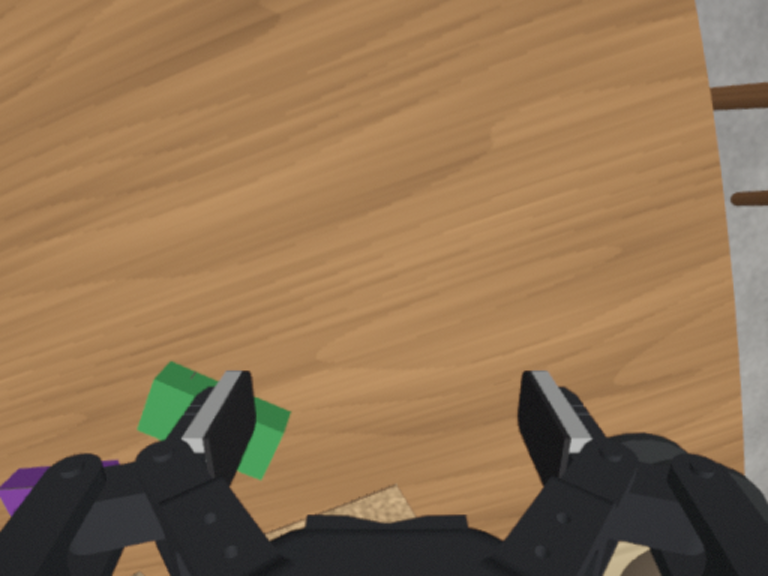

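The top view shows the jig at about (390,272), the mat at (235,290) and the green decoy at (253,387). The clamp handle and catch pad are at the jig's right end. I'll zoom in to get corner pixels.

```bash
python3 - <<'E'
import pickle,cv2
d=pickle.load(open('pics/top0.pkl','rb'))['image'][:,:,::-1]
c=d[140:225,120:320]; cv2.imwrite('pics/topz.png',cv2.resize(c,None,fx=4,fy=4,interpolation=cv2.INTER_CUBIC))
d=pickle.load(open('pics/scene0.pkl','rb'))['image'][:,:,::-1]
c=d[165:275,175:315]; cv2.imwrite('pics/scenez.png',cv2.resize(c,None,fx=5,fy=5,interpolation=cv2.INTER_CUBIC))
E
```

```text
(no output)
```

View pics/topz.png

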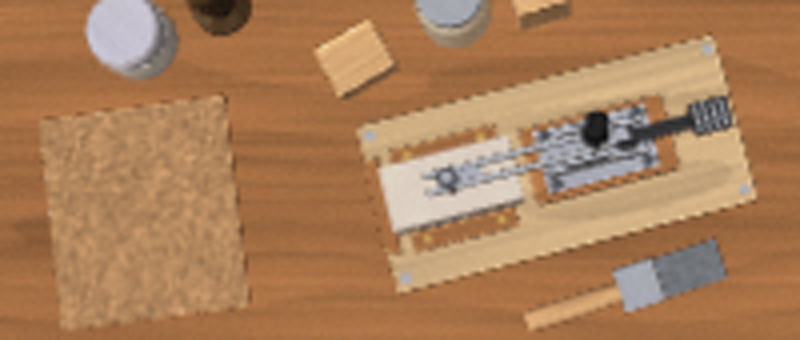

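View pics/scenez.png

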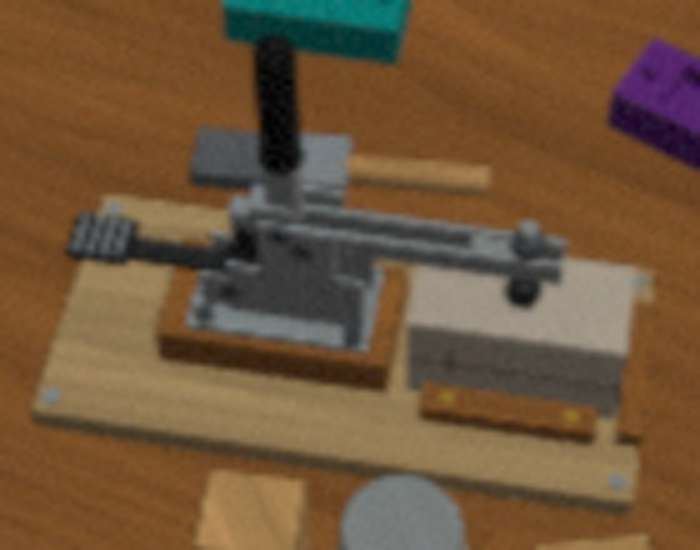

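```bash
cat > geo.py <<'E'
import numpy as np,pickle,cv2
from scipy.optimize import least_squares
def proj(d,P):
    T=np.linalg.inv(d['world_from_camera']); P=np.atleast_2d(P); c=P@T[:3,:3].T+T[:3,3]
    s=np.c_[c[:,0]/-c[:,2],-c[:,1]/-c[:,2]]; r2=(s**2).sum(1,keepdims=True); s=s*(1+d['k1']*r2)
    K=d['intrinsics']; return s*[K[0,0],K[1,1]]+[K[0,2],K[1,2]]
def ray(d,uv):
    K=d['intrinsics']; p=(np.array(uv,float)-[K[0,2],K[1,2]])/[K[0,0],K[1,1]]; s=p.copy()
    for _ in range(20): s=p/(1+d['k1']*(s@s))
    R=d['world_from_camera']; return R[:3,3],R[:3,:3]@np.array([s[0],-s[1],-1])
def onz(d,uv,z):
    o,v=ray(d,uv); return o+v*(z-o[2])/v[2]
def unz(zz,f,off): return (np.array(zz,float)+.5)/f-.5+off
def load(t): return pickle.load(open(f'pics/{t}.pkl','rb'))
def pose(x,y,a): 
    T=np.eye(4);T[:2,:2]=[[np.cos(a),-np.sin(a)],[np.sin(a),np.cos(a)]];T[:2,3]=x,y;return T
def ap(T,P): return np.atleast_2d(P)@T[:3,:3].T+T[:3,3]
E
python3 - <<'E'
from geo import *
t=load('top0');s=load('scene0')
C=np.array([[-195,80,18],[150,80,18],[150,-80,18],[-195,-80,18]])/1e3
tu=unz([[359,129],[714,37],[757,196],[399,292]],4,[120,140])
su=unz([[105,197],[33,413],[634,503]],5,[175,165]); Cs=C[[2,1,0]]
W=lambda p:pose(*p)
def ft(p): return (proj(t,ap(W(p),C))-tu).ravel()
def fs(p): return (proj(s,ap(W(p),Cs))-su).ravel()
p0=[.45,-.02,-1.3]
for f in (ft,fs,lambda p:np.r_[ft(p),fs(p)]):
    r=least_squares(f,p0); print(r.x,np.degrees(r.x[2]),r.fun.round(2))
p=r.x; np.save('jig.npy',p)
m=np.array([onz(t,u,.005) for u in unz([[40,118],[222,96],[248,305],[64,328]],4,[120,140])]);print(m.round(3),m.mean(0))
g=np.linalg.norm(m-np.roll(m,1,0),axis=1);print(g)
J=W(p)
for n,q in dict(pad=[.12,0,.087],hinge=[.012,0,.134],grip=[.012,0,.2215],end=[.012,0,.264],mould=[-.12,0,.086]).items():
    w=ap(J,q);print(n,w.round(3),(proj(t,w)[0]-[120,140])*4,(proj(s,w)[0]-[175,165])*5)
E
```

```text
[ 0.57979226 -0.04249356 -1.3187066 ] -75.5563227315566 [-0.59 -0.4   0.02 -0.76  0.53  0.72  0.03  0.41]
[ 0.58048641 -0.03678643 -1.31620628] -75.4130650094042 [-0.2  -0.66 -0.62  0.15  0.77  0.19]
[ 0.5799796  -0.03945582 -1.31623163] -75.41451720635266 [-1.42 -0.3  -0.86 -0.89 -0.27  0.57 -0.7   0.48 -0.86 -1.06 -1.33 -0.33
 -0.1  -0.32]
[[0.622 0.472 0.005]
 [0.641 0.296 0.005]
 [0.444 0.27  0.005]
 [0.422 0.446 0.005]] [0.53215317 0.37092767 0.005     ]
[0.20134556 0.17731437 0.19893547 0.17760071]
pad [[ 0.61  -0.156  0.087]] [706.08116833 113.3150358 ] [ 97.65243407 232.50297589]
hinge [[ 0.583 -0.051  0.134]] [590.1146573  138.52082654] [280.94561192 207.29134225]
grip [[ 0.583 -0.051  0.222]] [591.38574879 127.1589339 ] [273.25589489 101.88101234]
end [[ 0.583 -0.051  0.264]] [592.05519362 121.17385792] [269.09411637  44.75918145]
mould [[0.55  0.077 0.086]] [446.52247073 182.15463776] [519.37163593 291.06526316]
```

Emit:
apply_moves([
  {"tx":60,"ty":-140,"tz":120,"rz":-0.5,"jaw":-1},
  {"tx":60,"ty":-140,"tz":120,"rz":-0.5,"jaw":-1},
  {"tx":60,"ty":-140,"tz":120,"rz":-0.5,"jaw":-1},
  {"tx":60,"ty":-140,"tz":120,"rz":-0.5,"jaw":-1},
  {"tx":190,"ty":-520,"tz":130,"rz":-1.7,"jaw":-1},
  {"tx":190,"ty":-520,"tz":130,"rz":-1.7,"jaw":-1},
  {"tx":190,"ty":-520,"tz":130,"rz":-1.7,"jaw":-1},
  {"tx":190,"ty":-520,"tz":130,"rz":-1.7,"jaw":-1},
  {"tx":190,"ty":-520,"tz":130,"rz":-1.7,"jaw":-1},
  {"tx":190,"ty":-520,"tz":130,"rz":-1.7,"jaw":-1},
  {"tx":190,"ty":-520,"tz":130,"rz":-1.7,"jaw":-1},
  {"tx":190,"ty":-520,"tz":130,"rz":-1.7,"jaw":-1},
])

```text
validation failed for argument at $.pl...
```

```bash
cat > st.py <<'E'
from rig import env
import numpy as np
o=env.observe(); print(o['time_s'],'q',o['q'].round(1),'p',(o['position']*1e3).round(1),'f',o['ft_force'].round(1),'w',o['grip_width']); print(o['tool_rot'].round(3))
E
python3 st.py
```

```text
0.15 q [ 58.9  21.8  74.4   0.   83.9 -12.3] p [177.  520.5 207.3] f [ 0.4 -0.6  0.2] w 0.08504944122728358
[[-0.947  0.322 -0.001]
 [ 0.322  0.947 -0.001]
 [ 0.    -0.001 -1.   ]]
```

Emit:
apply_moves([
  {"tx":0,"ty":0,"tz":50,"rx":0,"ry":0,"rz":0,"jaw":-1},
])

```text
time_s: 0.25
position: [0.1756, 0.5181, 0.2518]
tool_rot: [[-0.947, 0.322, -0.008], [0.322, 0.947, -0.013], [0.003, -0.015, -1.0]]
ft_force: [1.2, 0.6, -0.1]
grip_width: 0.0733
```

Emit:
apply_moves([
  {"tx":60,"ty":-140,"tz":80,"rx":0,"ry":0,"rz":-0.4,"jaw":-1},
  {"tx":60,"ty":-140,"tz":80,"rx":0,"ry":0,"rz":-0.4,"jaw":-1},
  {"tx":60,"ty":-140,"tz":80,"rx":0,"ry":0,"rz":-0.4,"jaw":-1},
  {"tx":190,"ty":-520,"tz":90,"rx":0,"ry":0,"rz":-1.5,"jaw":-1},
  {"tx":190,"ty":-520,"tz":90,"rx":0,"ry":0,"rz":-1.5,"jaw":-1},
  {"tx":190,"ty":-520,"tz":90,"rx":0,"ry":0,"rz":-1.5,"jaw":-1},
  {"tx":190,"ty":-520,"tz":90,"rx":0,"ry":0,"rz":-1.5,"jaw":-1},
  {"tx":190,"ty":-520,"tz":90,"rx":0,"ry":0,"rz":-1.5,"jaw":-1},
  {"tx":190,"ty":-520,"tz":90,"rx":0,"ry":0,"rz":-1.5,"jaw":-1},
])

```text
time_s: 1.15
position: [0.3261, 0.1105, 0.3364]
tool_rot: [[0.063, 0.998, -0.014], [0.998, -0.063, 0.004], [0.003, -0.015, -1.0]]
ft_force: [2.1, -0.3, 0.2]
grip_width: 0.0001
```

Emit:
apply_moves([
  {"tx":100,"ty":-300,"tz":0,"rx":0,"ry":0,"rz":-1.25,"jaw":-1},
  {"tx":100,"ty":-300,"tz":0,"rx":0,"ry":0,"rz":-1.25,"jaw":-1},
  {"tx":100,"ty":-300,"tz":0,"rx":0,"ry":0,"rz":-1.25,"jaw":-1},
  {"tx":100,"ty":-300,"tz":0,"rx":0,"ry":0,"rz":-1.25,"jaw":-1},
  {"tx":100,"ty":-300,"tz":0,"rx":0,"ry":0,"rz":-1.25,"jaw":-1},
  {"tx":100,"ty":-300,"tz":0,"rx":0,"ry":0,"rz":-1.25,"jaw":-1},
  {"tx":100,"ty":-300,"tz":0,"rx":0,"ry":0,"rz":-1.25,"jaw":-1},
  {"tx":240,"ty":-280,"tz":-60,"rx":0,"ry":0,"rz":-1.25,"jaw":-1},
  {"tx":240,"ty":-280,"tz":-60,"rx":0,"ry":0,"rz":-1.25,"jaw":-1},
  {"tx":240,"ty":-280,"tz":-60,"rx":0,"ry":0,"rz":-1.25,"jaw":-1},
  {"tx":240,"ty":-280,"tz":-60,"rx":0,"ry":0,"rz":-1.25,"jaw":-1},
])

```text
time_s: 2.25
position: [0.5686, -0.1682, 0.2712]
tool_rot: [[0.966, 0.257, -0.007], [0.257, -0.966, 0.019], [-0.002, -0.02, -1.0]]
ft_force: [-0.7, -1.1, -0.8]
grip_width: 0.0002
```

```bash
python3 st.py; python3 - <<'E'
from snap import *
snap('wrist','w1')
E
```

```text
2.25 q [-28.3  24.8  59.2   0.8  96.9  46.9] p [ 568.6 -168.2  271.2] f [-0.7 -1.1 -0.8] w 0.00020840476355695275
[[ 0.966  0.257 -0.007]
 [ 0.257 -0.966  0.019]
 [-0.002 -0.02  -1.   ]]
```

View pics/w1.png

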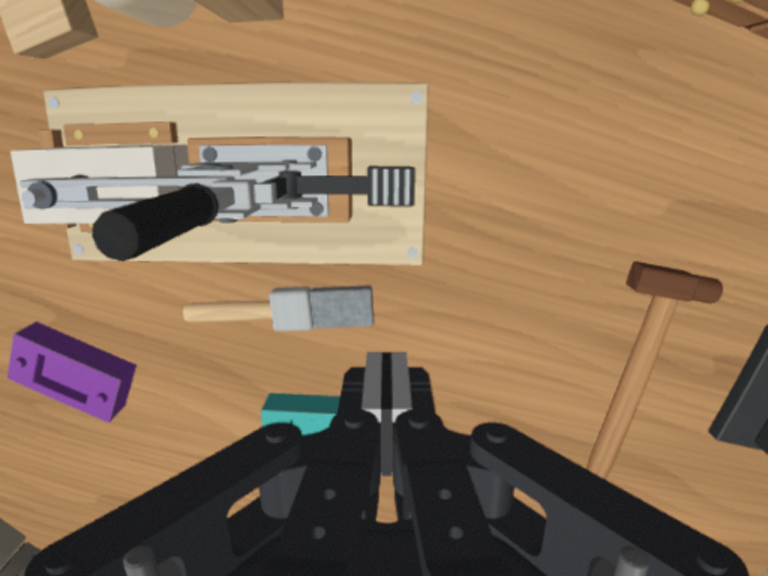

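The wrist view shows the jig's corners at (45,91), (427,85), (421,265) and (72,263), and the catch pad at (391,186). I'll use these to refine the jig pose.

```bash
python3 - <<'E'
from geo import *
t=load('top0');s=load('scene0');w=load('w1')
C=np.array([[-195,80,18],[150,80,18],[150,-80,18],[-195,-80,18]])/1e3
tu=unz([[359,129],[714,37],[757,196],[399,292]],4,[120,140])
su=unz([[105,197],[33,413],[634,503]],5,[175,165]); Cs=C[[2,1,0]]
wu=unz([[45,91],[427,85],[421,265],[72,263]],1.5,[0,0])
ft=lambda p:(proj(t,ap(pose(*p),C))-tu).ravel()
fs=lambda p:(proj(s,ap(pose(*p),Cs))-su).ravel()
fw=lambda p:(proj(w,ap(pose(*p),C))-wu).ravel()
p0=[.58,-.04,-1.316]
for f in (fw,lambda p:np.r_[ft(p),fs(p)*1.4,fw(p)*2]):
    r=least_squares(f,p0); print(r.x,np.degrees(r.x[2]),r.fun.round(2))
    print(proj(w,ap(pose(*r.x),[.12,0,.087]))*1.5)
np.save('jig.npy',r.x); print(onz(w,unz([391,186],1.5,0),.087),ap(pose(*r.x),[.12,0,.087]))
E
```

```text
[ 0.57683833 -0.04186121 -1.31886791] -75.56556512403864 [-2.28  0.22  1.15 -0.64  1.3   1.27 -0.56 -0.18]
[[390.82546829 188.55217292]]
[ 0.57709559 -0.04155517 -1.31835299] -75.53606243772796 [-0.84  0.34 -0.23 -0.06  0.29  1.43 -0.21  1.16 -1.27 -2.81 -2.04 -2.1
 -0.78 -1.88 -4.96  0.11  1.89 -1.97  2.34  1.99 -1.42 -0.65]
[[390.51870105 188.02358951]]
[ 0.60872898 -0.15748207  0.087     ] [[ 0.60706806 -0.15775178  0.087     ]]
```

Emit:
apply_moves([
  {"tx":39,"ty":11,"tz":-50,"rx":-0.019,"ry":-0.007,"rz":0,"jaw":-1},
  {"tx":39,"ty":11,"tz":-90,"rx":-0.019,"ry":-0.007,"rz":0,"jaw":-1},
  {"tx":39,"ty":11,"tz":-130,"rx":-0.019,"ry":-0.007,"rz":0,"jaw":-1},
  {"tx":39,"ty":11,"tz":-160,"rx":-0.019,"ry":-0.007,"rz":0,"jaw":-1},
  {"tx":39,"ty":11,"tz":-170,"rx":-0.019,"ry":-0.007,"rz":0,"jaw":-1},
  {"tx":39,"ty":11,"tz":-170,"rx":-0.019,"ry":-0.007,"rz":0,"jaw":-1},
])

```text
time_s: 2.9
position: [0.6059, -0.1579, 0.1033]
tool_rot: [[0.967, 0.256, 0.001], [0.256, -0.967, -0.001], [0.001, 0.001, -1.0]]
ft_force: [-0.1, -0.4, 0.2]
grip_width: -0.0001
```

```bash
python3 st.py; python3 - <<'E'
from snap import *
snap('wrist','w2')
E
```

```text
2.9 q [-25.4  34.2  70.7  -0.   75.   49.7] p [ 605.9 -157.9  103.3] f [-0.1 -0.4  0.2] w -9.629296538328126e-05
[[ 0.967  0.256  0.001]
 [ 0.256 -0.967 -0.001]
 [ 0.001  0.001 -1.   ]]
```

View pics/w2.png

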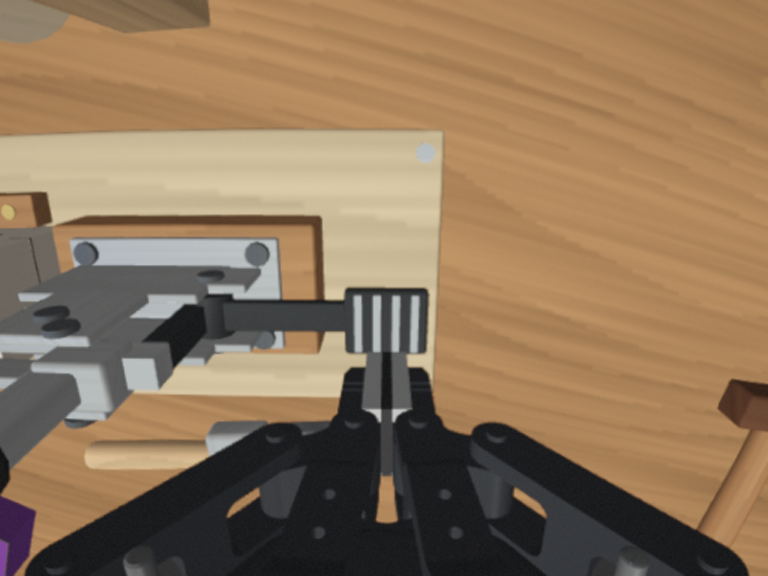

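The fingertips at (387,355) are just short of the pad at (387,321) in the image. I'll check the offset.

```bash
python3 - <<'E'
from geo import *
w=load('w2'); p=np.array([.6059,-.1579,.1033])
print(proj(w,[p,p-[0,0,.0163]])*1.5, onz(w,unz([387,321],1.5,0),.087))
for k in ([343,291],[428,291],[427,353],[344,352]): print(onz(w,unz(k,1.5,0),.087))
E
```

```text
[[385.41732538 346.58669968]
 [385.42252288 329.71760779]] [ 0.61002115 -0.15738562  0.087     ]
[ 0.6182857  -0.13640609  0.087     ]
[ 0.62727559 -0.17029413  0.087     ]
[ 0.59997985 -0.1779509   0.087     ]
[ 0.59125251 -0.14316709  0.087     ]
```

Emit:
apply_moves([
  {"tx":4,"ty":0,"tz":-10,"rx":0,"ry":0,"rz":0,"jaw":-1},
  {"tx":4,"ty":0,"tz":-18,"rx":0,"ry":0,"rz":0,"jaw":-1},
  {"tx":4,"ty":0,"tz":-25,"rx":0,"ry":0,"rz":0,"jaw":-1},
  {"tx":4,"ty":0,"tz":-32,"rx":0,"ry":0,"rz":0,"jaw":-1},
  {"tx":4,"ty":0,"tz":-38,"rx":0,"ry":0,"rz":0,"jaw":-1},
  {"tx":4,"ty":0,"tz":-42,"rx":0,"ry":0,"rz":0,"jaw":-1},
  {"tx":4,"ty":0,"tz":-42,"rx":0,"ry":0,"rz":0,"jaw":-1},
])

```text
time_s: 3.65
position: [0.6105, -0.1583, 0.0622]
tool_rot: [[0.967, 0.256, 0.003], [0.256, -0.967, -0.002], [0.002, 0.003, -1.0]]
ft_force: [-0.1, 0.5, 0.1]
grip_width: -0.0
```

```bash
python3 - <<'E'
from snap import *
snap('wrist','w3')
E
```

```text
(no output)
```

View pics/w3.png

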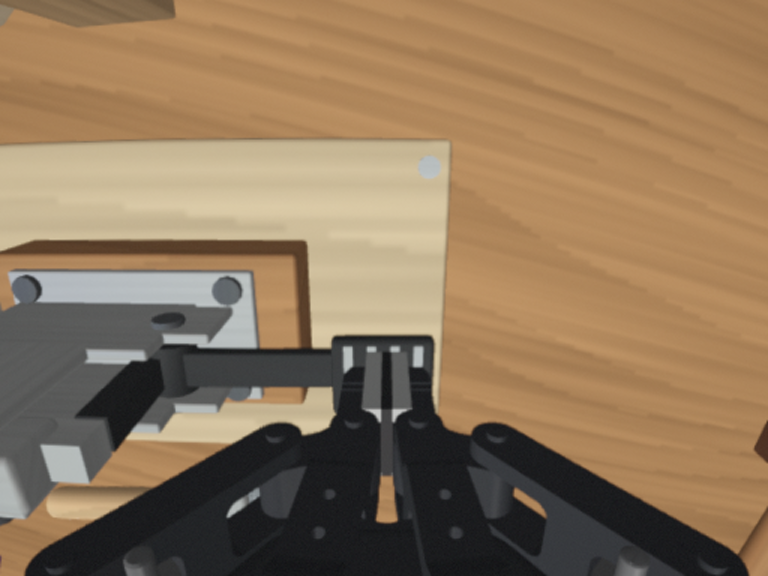

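The pad is under the fingertips at (385,365) and going down. I'll press further.

Emit:
apply_moves([
  {"tx":0,"ty":0,"tz":-4,"rx":0,"ry":0,"rz":0,"jaw":-1},
  {"tx":0,"ty":0,"tz":-7,"rx":0,"ry":0,"rz":0,"jaw":-1},
  {"tx":0,"ty":0,"tz":-7,"rx":0,"ry":0,"rz":0,"jaw":-1},
])

```text
time_s: 4.0
position: [0.6108, -0.1584, 0.0554]
tool_rot: [[0.967, 0.256, 0.004], [0.256, -0.967, -0.002], [0.003, 0.003, -1.0]]
ft_force: [0.2, -0.5, 0.0]
grip_width: 0.0001
```

Emit:
apply_moves([
  {"tx":0,"ty":0,"tz":-3,"rx":0,"ry":0,"rz":0,"jaw":-1},
  {"tx":0,"ty":0,"tz":-5,"rx":0,"ry":0,"rz":0,"jaw":-1},
  {"tx":0,"ty":0,"tz":-5,"rx":0,"ry":0,"rz":0,"jaw":-1},
])

```text
time_s: 4.3
position: [0.6107, -0.1583, 0.0501]
tool_rot: [[0.967, 0.256, 0.003], [0.256, -0.967, -0.002], [0.003, 0.003, -1.0]]
ft_force: [-0.4, -0.4, 0.8]
grip_width: 0.0003
```

```bash
python3 - <<'E'
from snap import *
snap('wrist','w4');snap('scene','s4')
d=env.get_image('scene')['image'][:,:,::-1][165:275,175:315]
cv2.imwrite('pics/s4z.png',cv2.resize(d,None,fx=5,fy=5,interpolation=cv2.INTER_CUBIC))
E
```

```text
(no output)
```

View pics/w4.png

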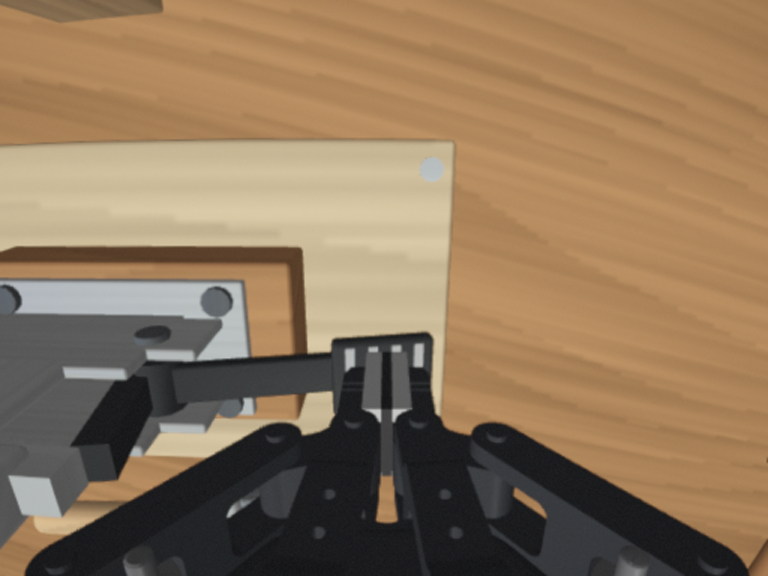

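View pics/s4z.png

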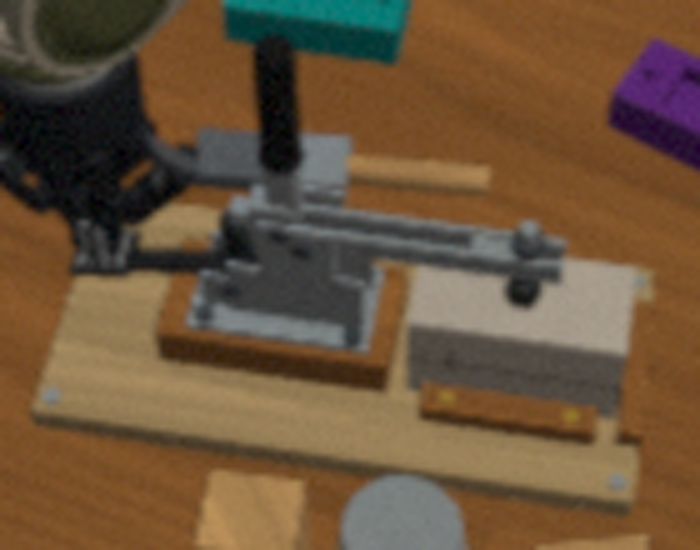

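```bash
python3 - <<'E'
from geo import *
p=np.load('jig.npy');J=pose(*p)
def pad(a,dx=0,dy=0):
    # pad-local points rotate about (42,75)
    v=np.array([78+dx,12.]);c,s=np.cos(a),np.sin(a)
    r=np.array([c*v[0]+s*v[1],-s*v[0]+c*v[1]]); return [(42+r[0])/1e3,dy/1e3,(75+r[1])/1e3]
s=load('s4');w=load('w4')
for a in (0,.2,.3,.36,.45):
    q=[pad(a,dx,dy) for dx,dy in((-18,15),(18,15),(18,-15),(-18,-15),(0,0))]
    print(a,np.array(q[-1]).round(3));print(((proj(s,ap(J,q))-[175,165])*5).round(0).tolist());print((proj(w,ap(J,q))*1.5).round(0).tolist())
E
```

```text
0 [0.12  0.    0.087]
[[121.0, 253.0], [59.0, 244.0], [74.0, 202.0], [135.0, 211.0], [97.0, 227.0]]
[[323.0, 364.0], [440.0, 365.0], [435.0, 446.0], [327.0, 445.0], [381.0, 407.0]]
0.2 [0.121 0.    0.071]
[[121.0, 265.0], [63.0, 264.0], [77.0, 222.0], [135.0, 223.0], [99.0, 243.0]]
[[331.0, 347.0], [435.0, 339.0], [431.0, 413.0], [334.0, 424.0], [384.0, 382.0]]
0.3 [0.12  0.    0.063]
[[123.0, 271.0], [67.0, 274.0], [82.0, 232.0], [136.0, 229.0], [102.0, 251.0]]
[[332.0, 339.0], [429.0, 328.0], [426.0, 399.0], [335.0, 414.0], [382.0, 371.0]]
0.36 [0.119 0.    0.059]
[[125.0, 275.0], [71.0, 280.0], [85.0, 238.0], [138.0, 233.0], [104.0, 256.0]]
[[332.0, 335.0], [424.0, 322.0], [422.0, 391.0], [334.0, 408.0], [380.0, 365.0]]
0.45 [0.117 0.    0.052]
[[128.0, 281.0], [77.0, 289.0], [90.0, 247.0], [141.0, 239.0], [109.0, 264.0]]
[[330.0, 329.0], [417.0, 313.0], [414.0, 380.0], [333.0, 400.0], [375.0, 356.0]]
```

Fitting the pad corners gives a catch angle of about 0.27 rad. The real tips sit higher than the nominal TCP, so I'll keep pressing and watch the force.

Emit:
apply_moves([
  {"tx":0,"ty":0,"tz":-4,"rx":0,"ry":0,"rz":0,"jaw":-1},
  {"tx":0,"ty":0,"tz":-8,"rx":0,"ry":0,"rz":0,"jaw":-1},
  {"tx":0,"ty":0,"tz":-8,"rx":0,"ry":0,"rz":0,"jaw":-1},
])

```text
time_s: 4.75
position: [0.6104, -0.1579, 0.0414]
tool_rot: [[0.967, 0.256, 0.002], [0.256, -0.967, -0.001], [0.002, 0.002, -1.0]]
ft_force: [-0.3, -0.6, 0.9]
grip_width: 0.0001
```

```bash
python3 - <<'E'
from snap import *
snap('wrist','w5')
d=env.get_image('scene')['image'][:,:,::-1][165:275,175:315]
cv2.imwrite('pics/s5z.png',cv2.resize(d,None,fx=5,fy=5,interpolation=cv2.INTER_CUBIC))
E
```

```text
(no output)
```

View pics/w5.png

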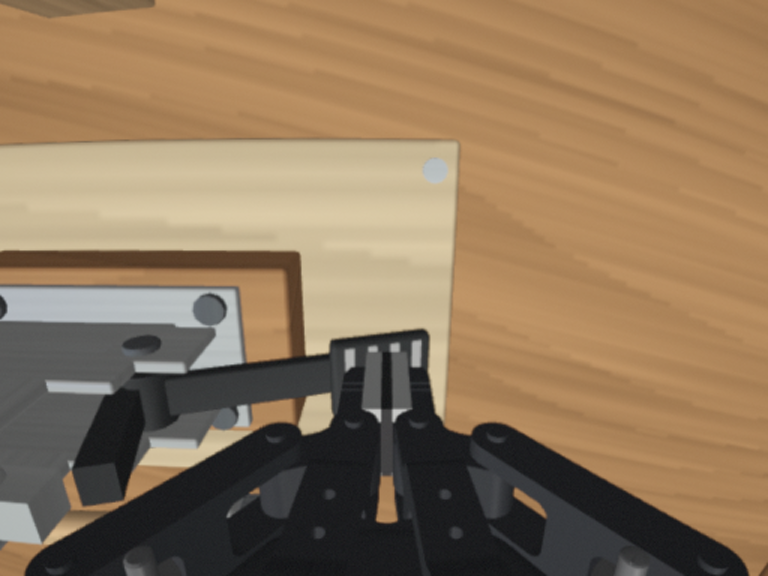

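View pics/s5z.png

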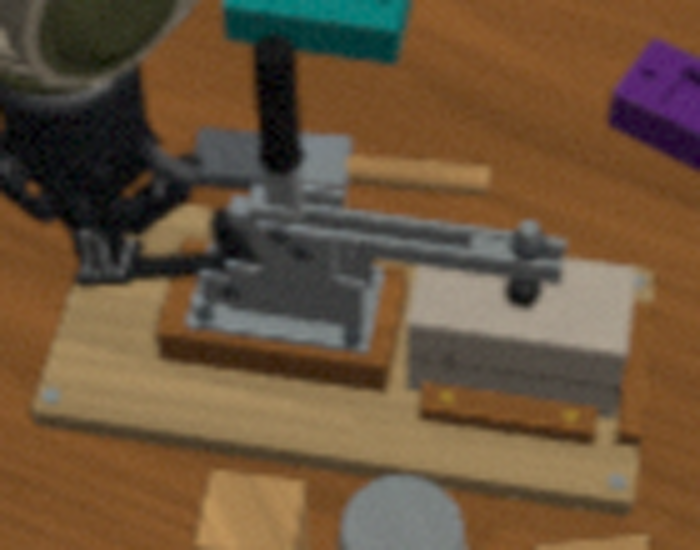

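Emit:
apply_moves([
  {"tx":0,"ty":0,"tz":-4,"rx":0,"ry":0,"rz":0,"jaw":-1},
  {"tx":0,"ty":0,"tz":-6,"rx":0,"ry":0,"rz":0,"jaw":-1},
  {"tx":0,"ty":0,"tz":-6,"rx":0,"ry":0,"rz":0,"jaw":-1},
])

```text
time_s: 5.15
position: [0.6104, -0.158, 0.0355]
tool_rot: [[0.967, 0.256, 0.002], [0.256, -0.967, -0.001], [0.002, 0.002, -1.0]]
ft_force: [0.3, 0.0, -0.7]
grip_width: 0.0001
```

Emit:
apply_moves([
  {"tx":0,"ty":0,"tz":-2,"rx":0,"ry":0,"rz":0,"jaw":-1},
  {"tx":0,"ty":0,"tz":-4,"rx":0,"ry":0,"rz":0,"jaw":-1},
  {"tx":0,"ty":0,"tz":-4,"rx":0,"ry":0,"rz":0,"jaw":-1},
])

```text
time_s: 5.45
position: [0.6103, -0.158, 0.0312]
tool_rot: [[0.967, 0.256, 0.002], [0.256, -0.967, -0.001], [0.001, 0.001, -1.0]]
ft_force: [0.5, 0.4, 0.2]
grip_width: 0.0001
```

```bash
python3 - <<'E'
from snap import *
snap('wrist','w6')
d=env.get_image('scene')['image'][:,:,::-1][165:275,175:315]
cv2.imwrite('pics/s6z.png',cv2.resize(d,None,fx=5,fy=5,interpolation=cv2.INTER_CUBIC))
E
```

View pics/w6.png

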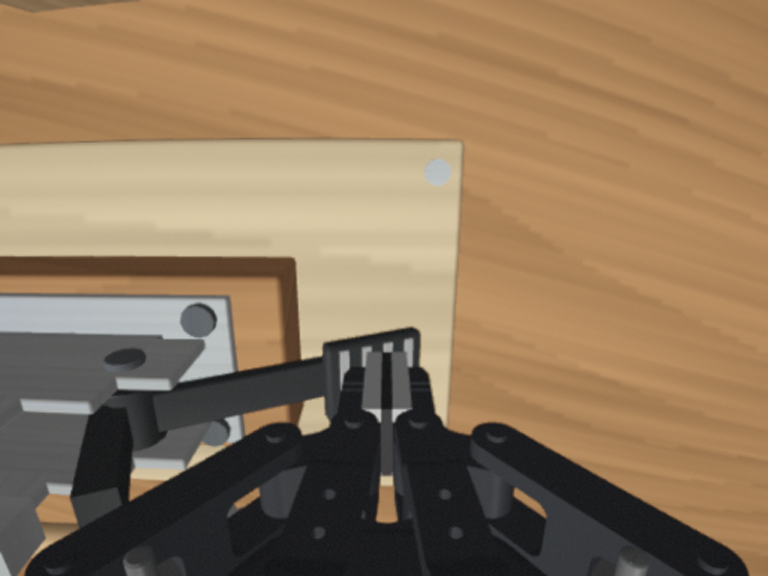

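View pics/s6z.png

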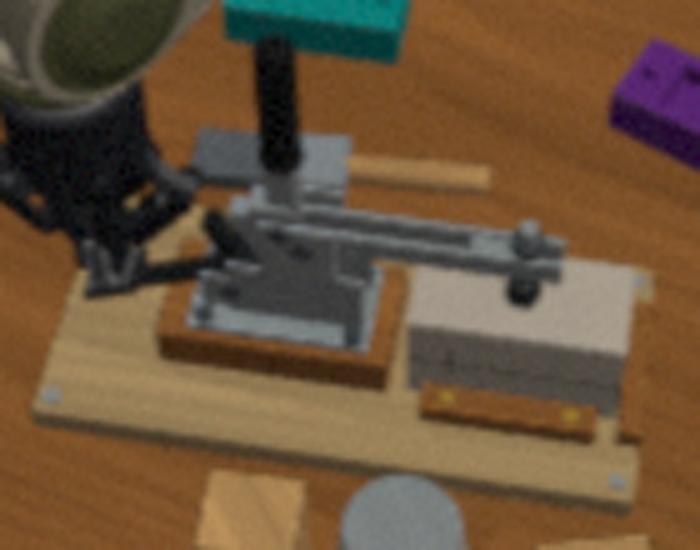

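```bash
python3 - <<'E'
from geo import *
p=np.load('jig.npy');J=pose(*p)
def pad(a,dx=0,dy=0):
    v=np.array([78+dx,12.]);c,s=np.cos(a),np.sin(a)
    r=np.array([c*v[0]+s*v[1],-s*v[0]+c*v[1]]); return [(42+r[0])/1e3,dy/1e3,(75+r[1])/1e3]
w=load('w6')
for a in (.3,.36,.4,.45,.5):
    q=[pad(a,dx,dy) for dx,dy in((-18,15),(18,15))]
    print(a,(proj(w,ap(J,q))*1.5).round(0).tolist())
print((proj(w,[.6103,-.158,.0312])*1.5))
print(proj(w,ap(J,[[.15,.08,.018]]))*1.5)
E
```

```text
0.3 [[327.0, 365.0], [435.0, 350.0]]
0.36 [[327.0, 359.0], [430.0, 342.0]]
0.4 [[326.0, 356.0], [426.0, 338.0]]
0.45 [[325.0, 351.0], [421.0, 332.0]]
0.5 [[324.0, 347.0], [416.0, 327.0]]
[[385.63269029 346.57763923]]
[[465.29427734 141.97777914]]
```

Matching the pad corners gives a catch angle of about 0.45 rad, so it is fully down. I'll lift off and go to the robot side of the handle, tilted 45°.

Emit:
apply_moves([
  {"tx":0,"ty":0,"tz":50,"rx":0,"ry":0,"rz":0,"jaw":-1},
  {"tx":0,"ty":0,"tz":100,"rx":0,"ry":0,"rz":0,"jaw":-1},
  {"tx":-20,"ty":-10,"tz":150,"rx":0,"ry":0,"rz":0,"jaw":-1},
  {"tx":-50,"ty":-10,"tz":200,"rx":0,"ry":0,"rz":0,"jaw":-1},
  {"tx":-90,"ty":0,"tz":240,"rx":0.04,"ry":-0.15,"rz":0,"jaw":-1},
  {"tx":-130,"ty":10,"tz":280,"rx":0.075,"ry":-0.29,"rz":0,"jaw":-1},
  {"tx":-150,"ty":50,"tz":290,"rx":0.11,"ry":-0.43,"rz":0,"jaw":-1},
  {"tx":-150,"ty":90,"tz":290,"rx":0.15,"ry":-0.58,"rz":0,"jaw":-1},
  {"tx":-130,"ty":130,"tz":285,"rx":0.196,"ry":-0.76,"rz":0,"jaw":-1},
  {"tx":-118,"ty":130,"tz":277,"rx":0.196,"ry":-0.76,"rz":0,"jaw":-1},
  {"tx":-118,"ty":130,"tz":277,"rx":0.196,"ry":-0.76,"rz":0,"jaw":-1},
])

```text
time_s: 6.65
position: [0.4914, -0.0271, 0.3069]
tool_rot: [[0.684, 0.254, 0.684], [0.183, -0.967, 0.177], [0.707, 0.004, -0.708]]
ft_force: [0.3, -1.0, 0.1]
grip_width: -0.0002
```

```bash
python3 st.py; python3 - <<'E'
from snap import *
snap('wrist','w7'); snap('scene','s7')
E
```

```text
6.65 q [-36.8  -4.6 104.2  41.4  56.4  22.3] p [491.4 -27.1 306.9] f [ 0.3 -1.   0.1] w -0.00015965799697613338
[[ 0.684  0.254  0.684]
 [ 0.183 -0.967  0.177]
 [ 0.707  0.004 -0.708]]
```

View pics/w7.png

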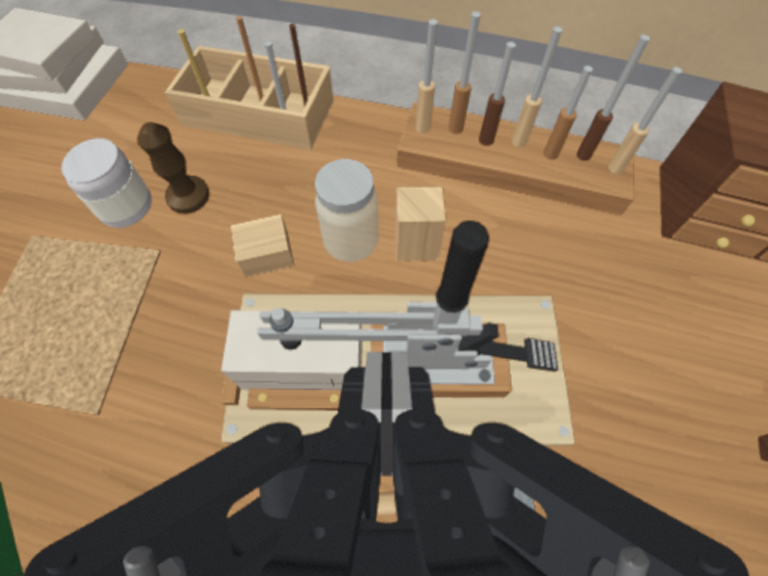

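View pics/s7.png

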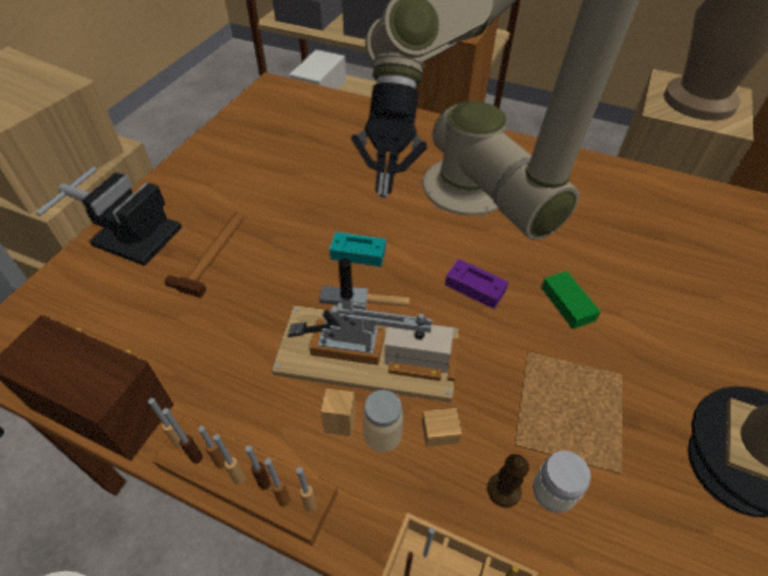

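The catch stays down. Next I'll work out the arc numbers.

```bash
python3 - <<'E'
from geo import *
from rig import env
J=pose(*np.load('jig.npy')); P=env.observe()['position']
print('jig pos',(np.linalg.inv(J)@np.r_[P,1]).round(4))
def tcp(x,z): return ap(J,np.array([x,30,z-30])/1e3)[0]
print('pre',((tcp(-36,229)-P)*1e3).round())
S=tcp(-36,229)
for d in (22,27):
  for th in (0,.1,.2,.3,.4,.5,.6,.7,.8,.9,1.0,1.08,1.15,1.2):
    c,s=np.cos(th),np.sin(th); dd=d+6*s*(d>22)
    print(d,th,((tcp(12+95*s-dd*c,134+95*c+dd*s)-S)*1e3).round().tolist())
E
```

```text
jig pos [-0.0339 -0.0789  0.3085  1.    ]
pre [ 105.   29. -110.]
22 0 [6.0, -25.0, 0.0]
22 0.1 [9.0, -34.0, 2.0]
22 0.2 [11.0, -44.0, 2.0]
22 0.3 [14.0, -53.0, 2.0]
22 0.4 [16.0, -63.0, 1.0]
22 0.5 [19.0, -72.0, -1.0]
22 0.6 [21.0, -81.0, -4.0]
22 0.7 [23.0, -89.0, -8.0]
22 0.8 [25.0, -98.0, -13.0]
22 0.9 [27.0, -105.0, -19.0]
22 1.0 [29.0, -112.0, -25.0]
22 1.08 [30.0, -118.0, -31.0]
22 1.15 [31.0, -122.0, -36.0]
22 1.2 [32.0, -124.0, -40.0]
27 0 [5.0, -20.0, 0.0]
27 0.1 [7.0, -29.0, 2.0]
27 0.2 [10.0, -38.0, 4.0]
27 0.3 [12.0, -47.0, 4.0]
27 0.4 [14.0, -56.0, 4.0]
27 0.5 [17.0, -65.0, 3.0]
27 0.6 [19.0, -74.0, 1.0]
27 0.7 [21.0, -83.0, -2.0]
27 0.8 [24.0, -91.0, -6.0]
27 0.9 [26.0, -99.0, -11.0]
27 1.0 [28.0, -107.0, -17.0]
27 1.08 [29.0, -113.0, -22.0]
27 1.15 [30.0, -118.0, -27.0]
27 1.2 [31.0, -121.0, -30.0]
```

Emit:
apply_moves([
  {"tx":25,"ty":7,"tz":-27,"rx":0,"ry":0,"rz":0,"jaw":-1},
  {"tx":50,"ty":13,"tz":-53,"rx":0,"ry":0,"rz":0,"jaw":-1},
  {"tx":75,"ty":20,"tz":-80,"rx":0,"ry":0,"rz":0,"jaw":-1},
  {"tx":100,"ty":26,"tz":-107,"rx":0,"ry":0,"rz":0,"jaw":-1},
  {"tx":105,"ty":28,"tz":-108,"rx":0,"ry":0,"rz":0,"jaw":-1},
])

```text
time_s: 7.25
position: [0.5984, -0.0001, 0.1974]
tool_rot: [[0.687, 0.255, 0.681], [0.183, -0.967, 0.177], [0.704, 0.003, -0.711]]
ft_force: [-0.6, 0.2, 1.0]
grip_width: -0.0002
```

```bash
python3 - <<'E'
from snap import *
snap('wrist','w8')
d=env.get_image('scene')['image'][:,:,::-1][125:275,155:315]
cv2.imwrite('pics/s8z.png',cv2.resize(d,None,fx=4,fy=4,interpolation=cv2.INTER_CUBIC))
E
```

```text
(no output)
```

View pics/w8.png

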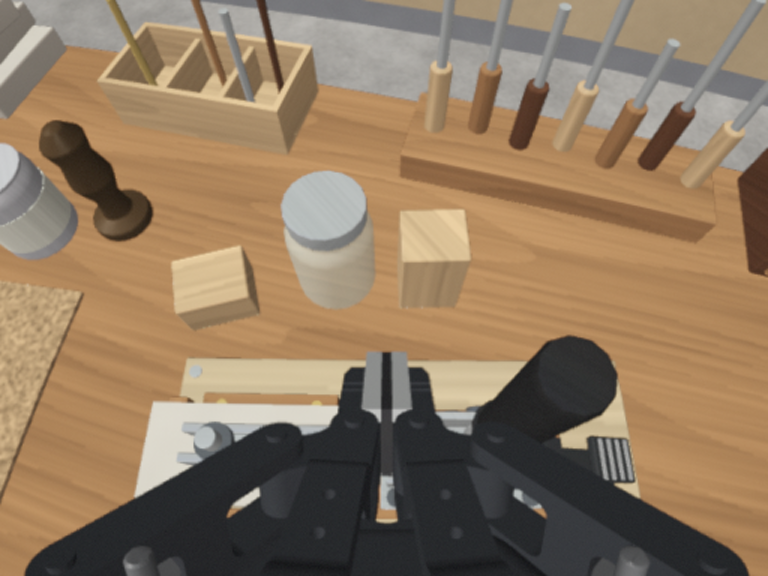

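View pics/s8z.png

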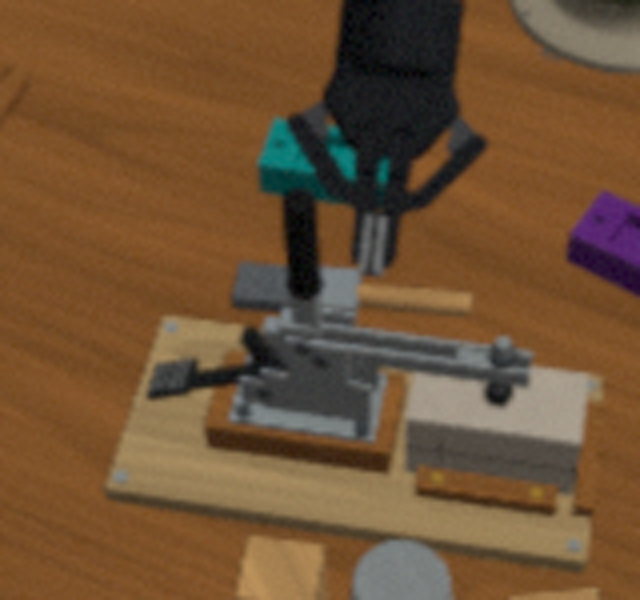

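```bash
python3 - <<'E'
from geo import *
from rig import env
o=env.observe();P=o['position'];R=o['tool_rot']
s=load('scene0');w=load('w8')
for b in (0,.01,.02,.03,.06,.1):
    q=P-R[:,2]*b
    print(b,((proj(s,q)[0]-[155,125])*4).round(),(proj(w,q+R[:,0]*.011)[0]*1.5).round())
for h in (.07,.1,.12): 
    q=P-R[:,2]*h; print(h,[((proj(s,q+R[:,1]*e)[0]-[155,125])*4).round() for e in (-.07,.07)],[(proj(w,q+R[:,1]*e)[0]*1.5).round() for e in (-.07,-.04,.04,.07)])
E
```

```text
0 [362. 305.] [386. 316.]
0.01 [364. 289.] [386. 326.]
0.02 [366. 273.] [386. 338.]
0.03 [368. 257.] [386. 352.]
0.06 [374. 209.] [386. 405.]
0.1 [381. 145.] [385. 531.]
0.07 [array([488., 207.]), array([265., 180.])] [array([109., 461.]), array([224., 465.]), array([548., 465.]), array([664., 461.])]
0.1 [array([494., 159.]), array([270., 132.])] [array([ 32., 558.]), array([175., 569.]), array([597., 569.]), array([741., 558.])]
0.12 [array([498., 126.]), array([274.,  99.])] [array([-36., 648.]), array([126., 675.]), array([645., 676.]), array([809., 649.])]
```

The physical tip sits about 15–20 mm short of the nominal TCP in both the scene and wrist views, which still leaves it crossing the handle. I'll start the push and check partway.

Emit:
apply_moves([
  {"tx":-5,"ty":-1,"tz":6,"rx":0,"ry":0,"rz":0,"jaw":-1},
  {"tx":-3,"ty":-12,"tz":6,"rx":0,"ry":0,"rz":0,"jaw":-1},
  {"tx":1,"ty":-24,"tz":6,"rx":0,"ry":0,"rz":0,"jaw":-1},
  {"tx":4,"ty":-35,"tz":8,"rx":0,"ry":0,"rz":0,"jaw":-1},
  {"tx":6,"ty":-45,"tz":8,"rx":0,"ry":0,"rz":0,"jaw":-1},
  {"tx":6,"ty":-45,"tz":8,"rx":0,"ry":0,"rz":0,"jaw":-1},
])

```text
time_s: 7.95
position: [0.6038, -0.0471, 0.2088]
tool_rot: [[0.684, 0.253, 0.684], [0.183, -0.967, 0.175], [0.706, 0.005, -0.708]]
ft_force: [-0.7, -0.4, 0.1]
grip_width: 0.0
```

```bash
python3 - <<'E'
from snap import *
snap('wrist','w9')
d=env.get_image('scene')['image'][:,:,::-1][125:275,155:315]
cv2.imwrite('pics/s9z.png',cv2.resize(d,None,fx=4,fy=4,interpolation=cv2.INTER_CUBIC))
E
```

```text
(no output)
```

View pics/w9.png

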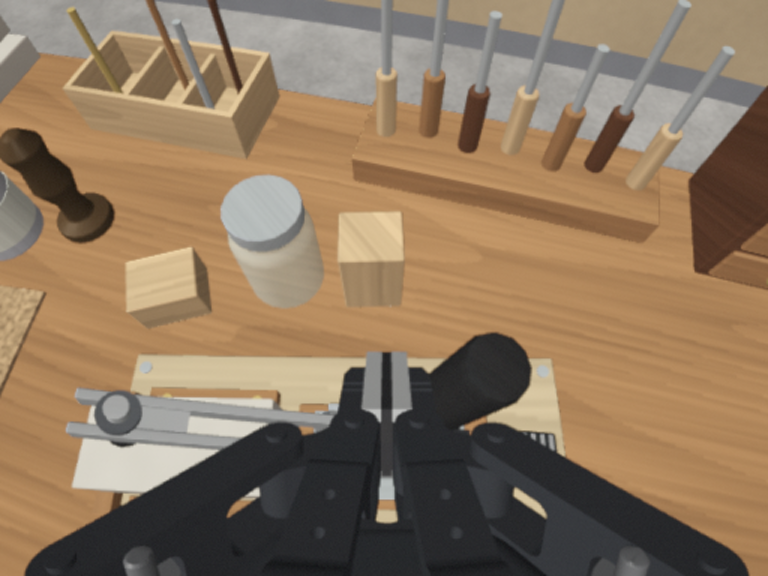

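View pics/s9z.png

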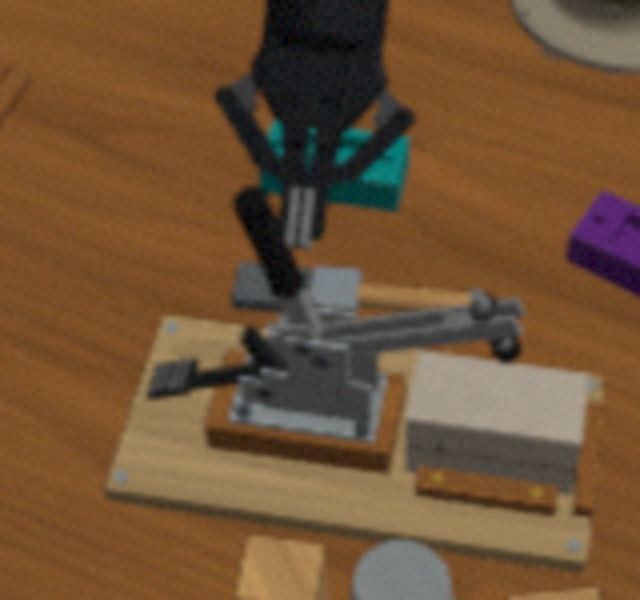

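The push works: the handle is at about 0.3 rad and the arm is rising. Continuing along the arc.

Emit:
apply_moves([
  {"tx":4,"ty":-14,"tz":-1,"rx":0,"ry":0,"rz":0,"jaw":-1},
  {"tx":7,"ty":-23,"tz":-3,"rx":0,"ry":0,"rz":0,"jaw":-1},
  {"tx":9,"ty":-32,"tz":-6,"rx":0,"ry":0,"rz":0,"jaw":-1},
  {"tx":11,"ty":-40,"tz":-10,"rx":0,"ry":0,"rz":0,"jaw":-1},
  {"tx":13,"ty":-49,"tz":-15,"rx":0,"ry":0,"rz":0,"jaw":-1},
  {"tx":15,"ty":-56,"tz":-21,"rx":0,"ry":0,"rz":0,"jaw":-1},
  {"tx":15,"ty":-56,"tz":-21,"rx":0,"ry":0,"rz":0,"jaw":-1},
])

```text
time_s: 8.75
position: [0.6192, -0.1032, 0.1878]
tool_rot: [[0.684, 0.252, 0.685], [0.183, -0.968, 0.174], [0.707, 0.006, -0.708]]
ft_force: [0.1, 0.9, 0.4]
grip_width: -0.0001
```

```bash
python3 - <<'E'
from snap import *
snap('wrist','w10')
d=env.get_image('scene')['image'][:,:,::-1][125:275,155:315]
cv2.imwrite('pics/s10z.png',cv2.resize(d,None,fx=4,fy=4,interpolation=cv2.INTER_CUBIC))
E
```

```text
(no output)
```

View pics/w10.png

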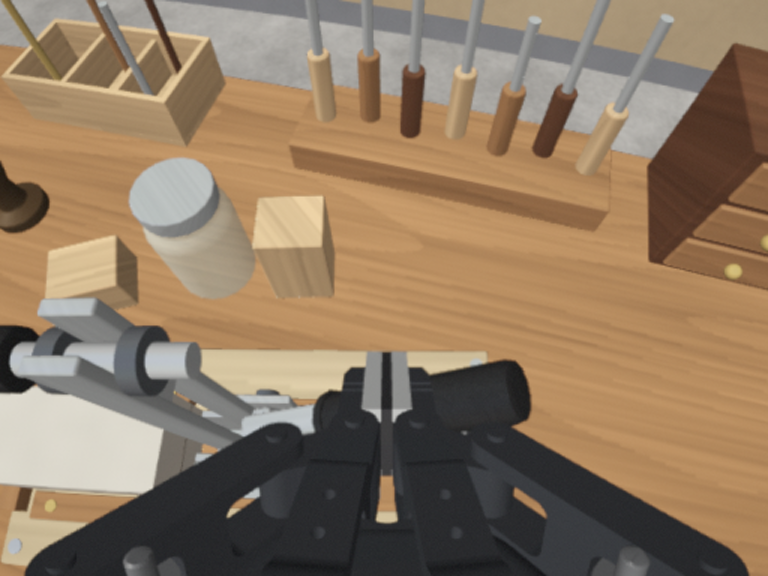

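View pics/s10z.png

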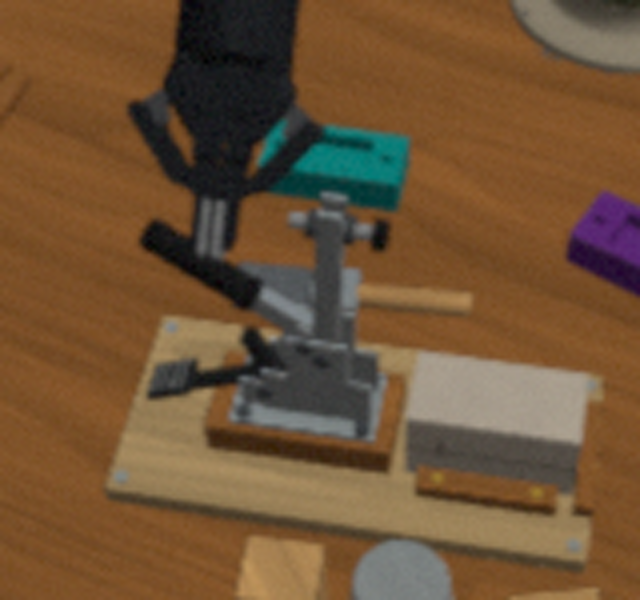

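Emit:
apply_moves([
  {"tx":1,"ty":-4,"tz":-6,"rx":0,"ry":0,"rz":0,"jaw":-1},
  {"tx":2,"ty":-7,"tz":-11,"rx":0,"ry":0,"rz":0,"jaw":-1},
  {"tx":3,"ty":-9,"tz":-16,"rx":0,"ry":0,"rz":0,"jaw":-1},
  {"tx":3,"ty":-9,"tz":-16,"rx":0,"ry":0,"rz":0,"jaw":-1},
])

```text
time_s: 9.25
position: [0.6223, -0.1125, 0.1717]
tool_rot: [[0.684, 0.251, 0.685], [0.183, -0.968, 0.173], [0.707, 0.007, -0.708]]
ft_force: [0.2, -0.9, 0.7]
grip_width: -0.0
```

Emit:
apply_moves([
  {"tx":1,"ty":-1,"tz":-3,"rx":0,"ry":0,"rz":0,"jaw":-1},
  {"tx":1,"ty":-2,"tz":-5,"rx":0,"ry":0,"rz":0,"jaw":-1},
])

```text
time_s: 9.45
position: [0.6237, -0.1143, 0.1674]
tool_rot: [[0.683, 0.252, 0.686], [0.183, -0.968, 0.174], [0.708, 0.007, -0.706]]
ft_force: [-4.7, 4.6, 15.2]
grip_width: 0.0001
```

```bash
python3 - <<'E'
from snap import *
d=env.get_image('scene')['image'][:,:,::-1][125:275,155:315]
cv2.imwrite('pics/s11z.png',cv2.resize(d,None,fx=4,fy=4,interpolation=cv2.INTER_CUBIC))
from geo import *
J=pose(*np.load('jig.npy'));s=load('scene0')
for th in (.9,1.0,1.1,1.15):
  a=1.67*th
  print(th,[((proj(s,ap(J,[.012+r*np.sin(th),0,.134+r*np.cos(th)]))[0]-[155,125])*4).round() for r in (.045,.13)],((proj(s,ap(J,[-.14*np.cos(a),0,.122+.14*np.sin(a)]))[0]-[155,125])*4).round())
E
```

```text
0.9 [array([250., 289.]), array([142., 224.])] [329. 198.]
1.0 [array([246., 292.]), array([133., 233.])] [292. 194.]
1.1 [array([244., 295.]), array([126., 244.])] [255. 194.]
1.15 [array([242., 297.]), array([123., 249.])] [238. 196.]
```

View pics/s11z.png

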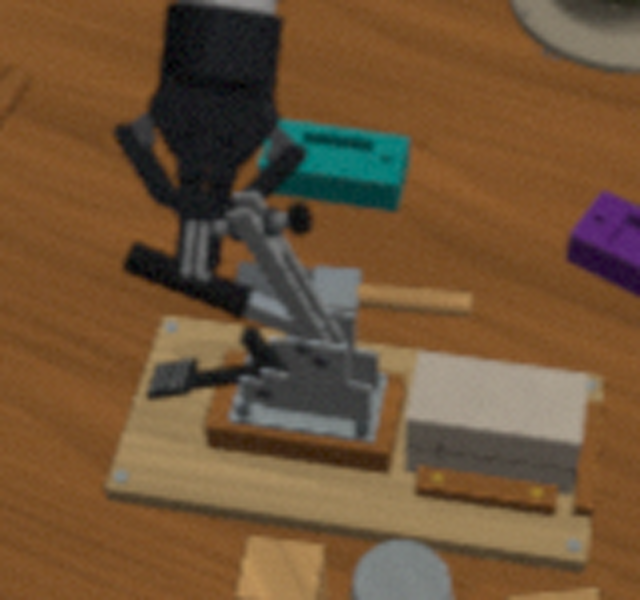

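The arm tip at (240,200) matches 1.15 rad and the 16 N contact confirms the stop. Backing out along the tool axis.

Emit:
apply_moves([
  {"tx":-8,"ty":-2,"tz":14,"rx":0,"ry":0,"rz":0,"jaw":-1},
  {"tx":-35,"ty":-9,"tz":40,"rx":0,"ry":0,"rz":0,"jaw":-1},
  {"tx":-60,"ty":-15,"tz":68,"rx":0,"ry":0,"rz":0,"jaw":-1},
  {"tx":-90,"ty":-23,"tz":100,"rx":0,"ry":0,"rz":0,"jaw":-1},
  {"tx":-120,"ty":-30,"tz":135,"rx":0,"ry":0,"rz":0,"jaw":-1},
  {"tx":-140,"ty":0,"tz":170,"rx":-0.04,"ry":0.15,"rz":0,"jaw":-1},
  {"tx":-150,"ty":40,"tz":180,"rx":-0.075,"ry":0.29,"rz":0,"jaw":-1},
  {"tx":-160,"ty":80,"tz":180,"rx":-0.11,"ry":0.43,"rz":0,"jaw":0},
  {"tx":-160,"ty":120,"tz":180,"rx":-0.15,"ry":0.58,"rz":0,"jaw":1},
  {"tx":-160,"ty":160,"tz":180,"rx":-0.196,"ry":0.76,"rz":0,"jaw":1},
  {"tx":-160,"ty":190,"tz":180,"rx":-0.196,"ry":0.76,"rz":0,"jaw":1},
])

```text
time_s: 10.6
position: [0.4639, 0.0785, 0.3472]
tool_rot: [[0.966, 0.258, -0.002], [0.258, -0.966, -0.005], [-0.004, 0.004, -1.0]]
ft_force: [-0.4, -0.1, 0.4]
grip_width: 0.0579
```

```bash
python3 st.py
```

```text
10.6 q [ -4.7   9.9  68.6  -0.3 101.6  70.3] p [463.9  78.5 347.2] f [-0.4 -0.1  0.4] w 0.05785707194455299
[[ 0.966  0.258 -0.002]
 [ 0.258 -0.966 -0.005]
 [-0.004  0.004 -1.   ]]
```

Emit:
apply_moves([
  {"tx":20,"ty":-1,"tz":0,"rx":0,"ry":0,"rz":0.4,"jaw":1},
  {"tx":40,"ty":-2,"tz":0,"rx":0,"ry":0,"rz":0.4,"jaw":1},
  {"tx":60,"ty":-3,"tz":0,"rx":0,"ry":0,"rz":0.4,"jaw":1},
  {"tx":83,"ty":-4,"tz":-20,"rx":0,"ry":0,"rz":1.56,"jaw":1},
  {"tx":83,"ty":-4,"tz":-60,"rx":0,"ry":0,"rz":1.56,"jaw":1},
  {"tx":83,"ty":-4,"tz":-80,"rx":0,"ry":0,"rz":1.56,"jaw":1},
  {"tx":83,"ty":-4,"tz":-80,"rx":0,"ry":0,"rz":1.56,"jaw":1},
  {"tx":83,"ty":-4,"tz":-80,"rx":0,"ry":0,"rz":1.56,"jaw":1},
  {"tx":83,"ty":-4,"tz":-80,"rx":0,"ry":0,"rz":1.56,"jaw":1},
  {"tx":83,"ty":-4,"tz":-80,"rx":0,"ry":0,"rz":1.56,"jaw":1},
  {"tx":83,"ty":-4,"tz":-80,"rx":0,"ry":0,"rz":1.56,"jaw":1},
  {"tx":83,"ty":-4,"tz":-80,"rx":0,"ry":0,"rz":1.56,"jaw":1},
])

```text
time_s: 11.8
position: [0.5467, 0.0745, 0.2665]
tool_rot: [[-0.249, 0.969, 0.003], [0.969, 0.249, -0.002], [-0.003, 0.003, -1.0]]
ft_force: [0.2, -0.7, -0.2]
grip_width: 0.0852
```

```bash
python3 st.py;python3 - <<'E'
from snap import *
snap('wrist','w12');d=snap('scene','s12')['image'][:,:,::-1][125:275,155:345]
cv2.imwrite('pics/s12z.png',cv2.resize(d,None,fx=4,fy=4,interpolation=cv2.INTER_CUBIC))
E
```

```text
11.8 q [ -4.5  19.9  67.5  -0.1  92.3 -18.9] p [546.7  74.5 266.5] f [ 0.2 -0.7 -0.2] w 0.08524403412275619
[[-0.249  0.969  0.003]
 [ 0.969  0.249 -0.002]
 [-0.003  0.003 -1.   ]]
```

View pics/w12.png

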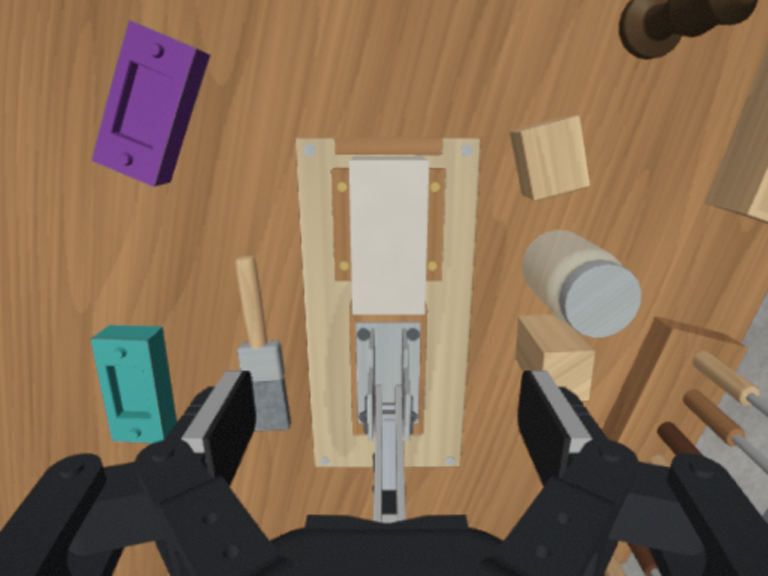

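View pics/s12z.png

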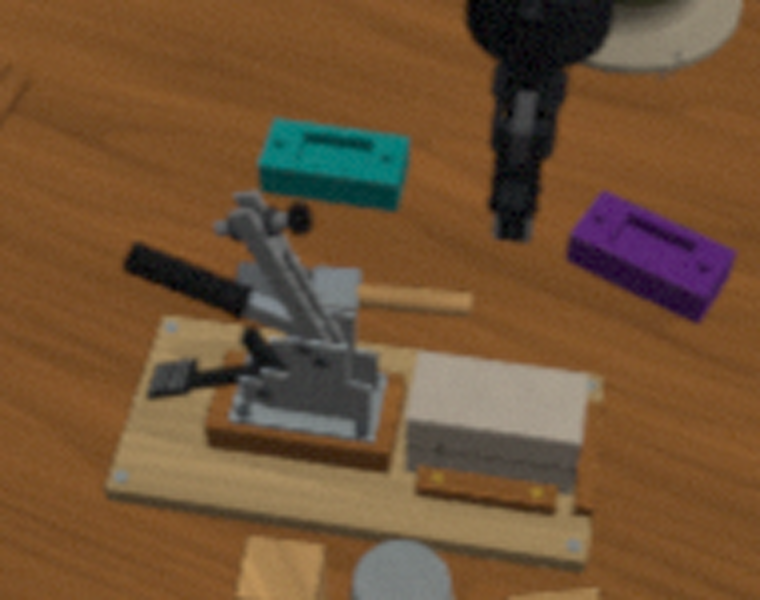

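The clamp is open and the mould top shows at (350–428,158–314). I'll locate its centre.

```bash
python3 - <<'E'
from geo import *
w=load('w12')
c=np.array([onz(w,unz(k,1.5,0),.086) for k in ([350,159],[428,158],[426,314],[353,314])]);print(c.round(4),c.mean(0),np.linalg.norm(c-np.roll(c,1,0),axis=1))
print(np.degrees(np.arctan2(*(c[0]-c[3])[1::-1])),np.degrees(np.arctan2(*(c[1]-c[2])[1::-1])))
J=pose(*np.load('jig.npy'));print(ap(J,[-.12,0,.086]))
s=load('s12')
P=np.array([.5467,.0745,.2665])
for b in (0,.02,.03,.04): print(b,((proj(s,P+[0,0,b])[0]-[155,125])*4).round())
E
```

```text
[[0.5066 0.1273 0.086 ]
 [0.561  0.142  0.086 ]
 [0.5928 0.025  0.086 ]
 [0.5362 0.0105 0.086 ]] [0.5491574  0.07621703 0.086     ] [0.12043235 0.05634993 0.12123259 0.05842636]
104.23714706403234 105.22191241452548
[[0.54712312 0.07464143 0.086     ]]
0 [512. 215.]
0.02 [514. 192.]
0.03 [515. 181.]
0.04 [516. 169.]
```

Emit:
apply_moves([
  {"tx":1,"ty":1,"tz":-50,"rx":0,"ry":0,"rz":0,"jaw":1},
  {"tx":1,"ty":1,"tz":-90,"rx":0,"ry":0,"rz":0,"jaw":1},
  {"tx":1,"ty":1,"tz":-130,"rx":0,"ry":0,"rz":0,"jaw":1},
  {"tx":1,"ty":1,"tz":-165,"rx":0,"ry":0,"rz":0,"jaw":1},
  {"tx":1,"ty":1,"tz":-190,"rx":0,"ry":0,"rz":0,"jaw":1},
  {"tx":1,"ty":1,"tz":-210,"rx":0,"ry":0,"rz":0,"jaw":1},
  {"tx":1,"ty":1,"tz":-221,"rx":0,"ry":0,"rz":0,"jaw":1},
  {"tx":1,"ty":1,"tz":-221,"rx":0,"ry":0,"rz":0,"jaw":1},
])

```text
time_s: 12.7
position: [0.5471, 0.0756, 0.0446]
tool_rot: [[-0.244, 0.97, 0.001], [0.97, 0.244, -0.002], [-0.002, 0.001, -1.0]]
ft_force: [0.2, -0.2, -0.5]
grip_width: 0.0855
```

```bash
python3 st.py;python3 - <<'E'
from snap import *
snap('wrist','w13');d=snap('scene','s13')['image'][:,:,::-1][185:275,225:335]
cv2.imwrite('pics/s13z.png',cv2.resize(d,None,fx=7,fy=6.6,interpolation=cv2.INTER_CUBIC))
E
```

```text
12.7 q [ -4.4  31.8  87.3  -0.1  60.8 -18.4] p [547.1  75.6  44.6] f [ 0.2 -0.2 -0.5] w 0.08548214008563615
[[-0.244  0.97   0.001]
 [ 0.97   0.244 -0.002]
 [-0.002  0.001 -1.   ]]
```

View pics/w13.png

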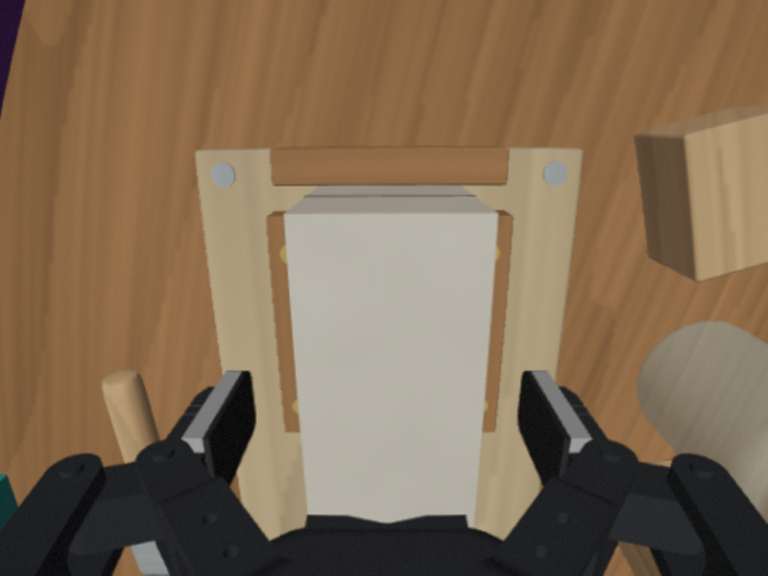

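View pics/s13z.png

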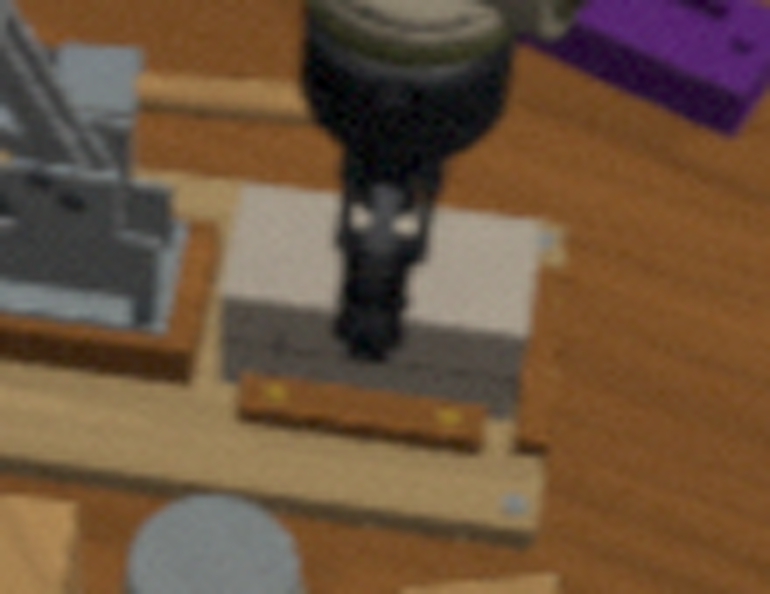

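```bash
python3 - <<'E'
from geo import *
w=load('w13')
c=np.array([onz(w,unz(k,1.5,0),.086) for k in ([303,450],[484,450],[287,214],[497,214])])
J=pose(*np.load('jig.npy'));I=np.linalg.inv(J)
print((ap(I,c)*1e3).round(1)); print((ap(I,[.5471,.0756,.0446])*1e3).round(1), np.degrees(np.arctan2(.97,-.244)))
print('mid',((c[0]+c[1])/2).round(4),((c[2]+c[3])/2).round(4))
E
```

```text
[[-104.4  -26.7   86. ]
 [-103.9   31.5   86. ]
 [-180.3  -26.    86. ]
 [-180.    30.1   86. ]]
[[-120.9    0.2   44.6]] 104.11960293313491
mid [0.5534 0.0599 0.086 ] [0.5341 0.1334 0.086 ]
```

Emit:
apply_moves([
  {"tx":2,"ty":0.5,"tz":3,"rx":0,"ry":0,"rz":0.008,"jaw":1},
  {"tx":2,"ty":0.5,"tz":3,"rx":0,"ry":0,"rz":0.008,"jaw":0.6},
  {"tx":2,"ty":0.5,"tz":3,"rx":0,"ry":0,"rz":0.008,"jaw":0.48},
], grip_force=30)

```text
time_s: 13.1
position: [0.5506, 0.076, 0.0502]
tool_rot: [[-0.252, 0.968, 0.006], [0.968, 0.252, -0.003], [-0.004, 0.006, -1.0]]
ft_force: [-0.1, 0.5, 1.1]
grip_width: 0.0631
```

```bash
python3 st.py;python3 - <<'E'
from snap import *
snap('wrist','w14');d=snap('scene','s14')['image'][:,:,::-1][185:275,225:335]
cv2.imwrite('pics/s14z.png',cv2.resize(d,None,fx=7,fy=6.6,interpolation=cv2.INTER_CUBIC))
E
```

```text
13.1 q [ -4.3  31.5  86.6  -0.1  61.4 -18.8] p [550.6  76.   50.2] f [-0.1  0.5  1.1] w 0.06308740635256807
[[-0.252  0.968  0.006]
 [ 0.968  0.252 -0.003]
 [-0.004  0.006 -1.   ]]
```

View pics/w14.png

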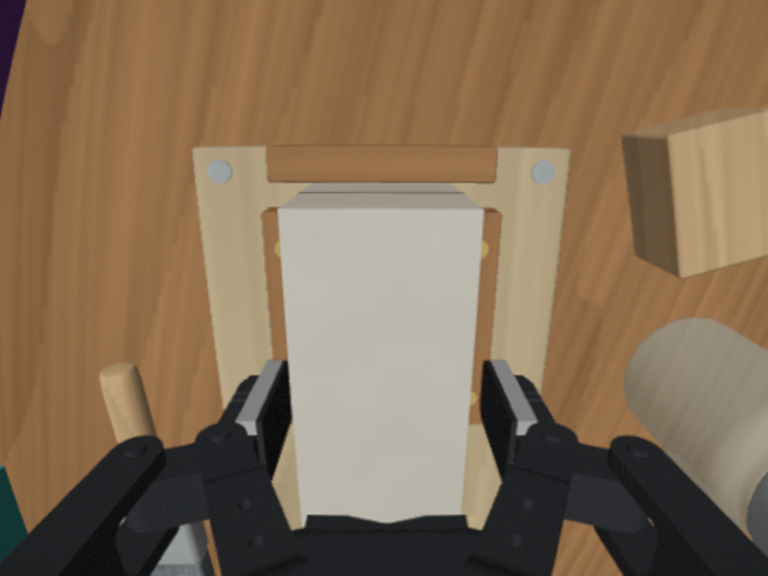

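View pics/s14z.png

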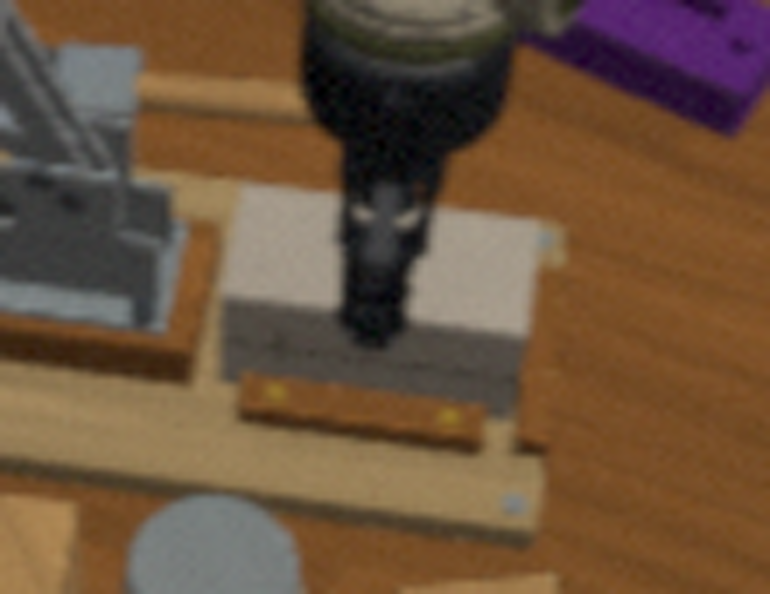

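Emit:
apply_moves([
  {"tx":-1.5,"ty":-0.4,"tz":-2,"rx":0,"ry":0,"rz":0,"jaw":0.45},
  {"tx":-1.5,"ty":-0.4,"tz":-2,"rx":0,"ry":0,"rz":0,"jaw":0.42},
  {"tx":-1.5,"ty":-0.4,"tz":-2,"rx":0,"ry":0,"rz":0,"jaw":0.38},
  {"tx":-1.5,"ty":-0.4,"tz":-2,"rx":0,"ry":0,"rz":0,"jaw":0.3},
  {"tx":-1.5,"ty":-0.4,"tz":-2,"rx":0,"ry":0,"rz":0,"jaw":0.2},
  {"tx":-1.5,"ty":-0.4,"tz":-2,"rx":0,"ry":0,"rz":0,"jaw":0.1},
], grip_force=30)

```text
time_s: 13.8
position: [0.5488, 0.0756, 0.0479]
tool_rot: [[-0.252, 0.968, 0.006], [0.968, 0.252, -0.003], [-0.004, 0.005, -1.0]]
ft_force: [-0.1, 0.4, 4.1]
grip_width: 0.0573
```

```bash
python3 st.py
```

```text
13.8 q [ -4.3  31.6  87.   -0.1  61.  -18.9] p [548.8  75.6  47.9] f [-0.1  0.4  4.1] w 0.05730325392780125
[[-0.252  0.968  0.006]
 [ 0.968  0.252 -0.003]
 [-0.004  0.005 -1.   ]]
```

Gripped at 57.3 mm. I'll lift slowly, straight up.

Emit:
apply_moves([
  {"tx":0,"ty":0,"tz":3,"rx":0,"ry":0,"rz":0,"jaw":0},
  {"tx":0,"ty":0,"tz":7,"rx":0,"ry":0,"rz":0,"jaw":0},
  {"tx":0,"ty":0,"tz":12,"rx":0,"ry":0,"rz":0,"jaw":0},
  {"tx":0,"ty":0,"tz":18,"rx":0,"ry":0,"rz":0,"jaw":0},
  {"tx":0,"ty":0,"tz":25,"rx":0,"ry":0,"rz":0,"jaw":0},
  {"tx":0,"ty":0,"tz":33,"rx":0,"ry":0,"rz":0,"jaw":0},
  {"tx":0,"ty":0,"tz":45,"rx":0,"ry":0,"rz":0,"jaw":0},
  {"tx":0,"ty":0,"tz":60,"rx":0,"ry":0,"rz":0,"jaw":0},
])

```text
time_s: 14.6
position: [0.5486, 0.0756, 0.1088]
tool_rot: [[-0.252, 0.968, 0.005], [0.968, 0.252, -0.002], [-0.004, 0.004, -1.0]]
ft_force: [-0.4, -0.2, -3.3]
grip_width: 0.0572
```

```bash
python3 st.py;python3 - <<'E'
from snap import *
snap('wrist','w15');d=snap('scene','s15')['image'][:,:,::-1][145:275,155:345]
cv2.imwrite('pics/s15z.png',cv2.resize(d,None,fx=4,fy=4,interpolation=cv2.INTER_CUBIC))
E
```

```text
14.6 q [ -4.3  27.3  82.9  -0.1  69.5 -18.9] p [548.6  75.6 108.8] f [-0.4 -0.2 -3.3] w 0.057155871122423825
[[-0.252  0.968  0.005]
 [ 0.968  0.252 -0.002]
 [-0.004  0.004 -1.   ]]
```

View pics/s15z.png

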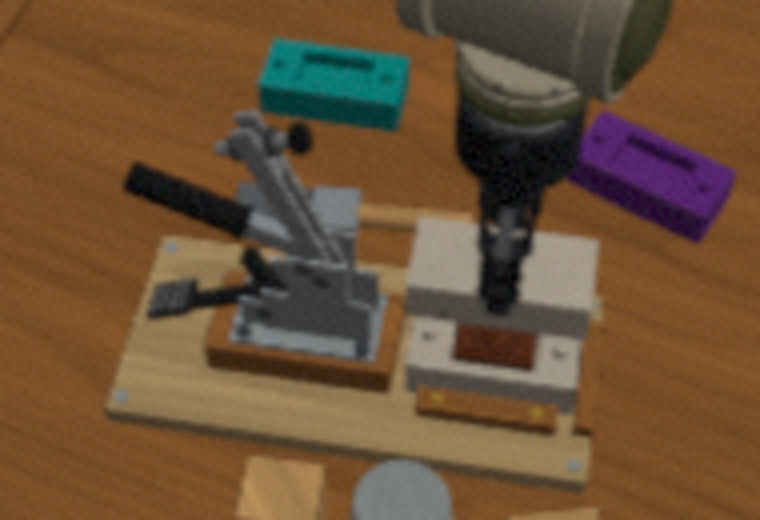

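View pics/w15.png

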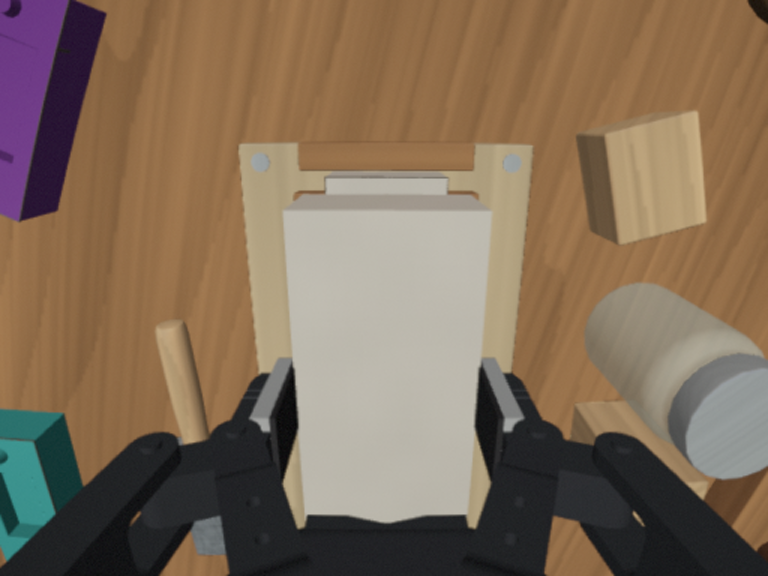

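The top half is off, and the cast and base are still in the jig. Moving it to the mat.

Emit:
apply_moves([
  {"tx":0,"ty":10,"tz":15,"rx":0,"ry":0,"rz":0,"jaw":0},
  {"tx":-2,"ty":30,"tz":30,"rx":0,"ry":0,"rz":0,"jaw":0},
  {"tx":-4,"ty":60,"tz":35,"rx":0,"ry":0,"rz":0,"jaw":0},
  {"tx":-6,"ty":95,"tz":35,"rx":0,"ry":0,"rz":0,"jaw":0},
  {"tx":-8,"ty":130,"tz":35,"rx":0,"ry":0,"rz":0,"jaw":0},
  {"tx":-10,"ty":165,"tz":35,"rx":0,"ry":0,"rz":0,"jaw":0},
  {"tx":-12,"ty":200,"tz":30,"rx":0,"ry":0,"rz":0,"jaw":0},
  {"tx":-14,"ty":235,"tz":20,"rx":0,"ry":0,"rz":0,"jaw":0},
  {"tx":-16,"ty":265,"tz":5,"rx":0,"ry":0,"rz":0,"jaw":0},
  {"tx":-17,"ty":285,"tz":-15,"rx":0,"ry":0,"rz":0,"jaw":0},
  {"tx":-17,"ty":295,"tz":-35,"rx":0,"ry":0,"rz":0,"jaw":0},
  {"tx":-17,"ty":295,"tz":-55,"rx":0,"ry":0,"rz":0,"jaw":0},
])

```text
time_s: 15.9
position: [0.5323, 0.372, 0.0539]
tool_rot: [[-0.254, 0.967, 0.01], [0.967, 0.254, -0.003], [-0.005, 0.009, -1.0]]
ft_force: [0.0, -0.6, -3.2]
grip_width: 0.0566
```

```bash
python3 st.py;python3 - <<'E'
from snap import *
snap('wrist','w16');d=snap('scene','s16')['image'][:,:,::-1][215:325,305:435]
cv2.imwrite('pics/s16z.png',cv2.resize(d,None,fx=5,fy=5,interpolation=cv2.INTER_CUBIC))
E
```

```text
15.9 q [24.7 39.1 69.9 -0.4 70.5 10.1] p [532.3 372.   53.9] f [ 0.  -0.6 -3.2] w 0.056584012354379334
[[-0.254  0.967  0.01 ]
 [ 0.967  0.254 -0.003]
 [-0.005  0.009 -1.   ]]
```

View pics/s16z.png

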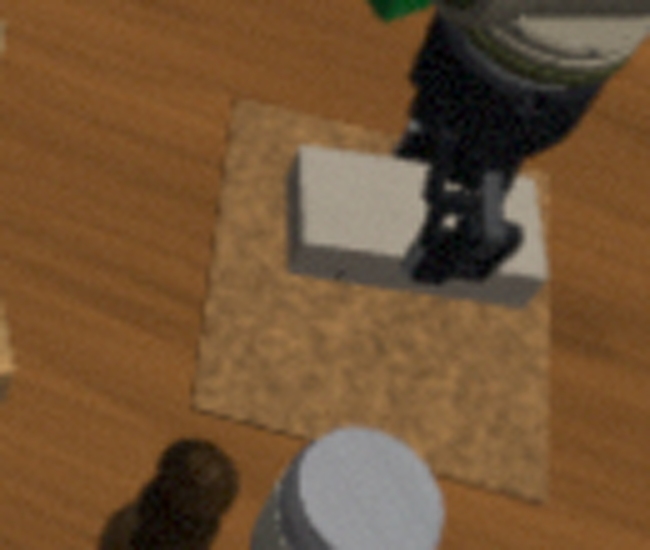

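View pics/w16.png

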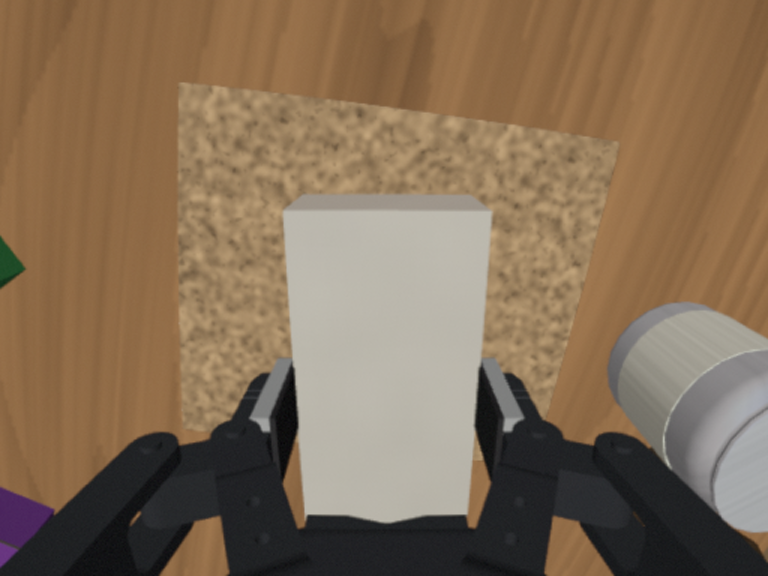

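Emit:
apply_moves([
  {"tx":0,"ty":-1,"tz":-14,"rx":0,"ry":0,"rz":0,"jaw":0},
  {"tx":0,"ty":-1,"tz":-28,"rx":0,"ry":0,"rz":0,"jaw":0},
  {"tx":0,"ty":-1,"tz":-38,"rx":0,"ry":0,"rz":0,"jaw":0},
  {"tx":0,"ty":-1,"tz":-44,"rx":0,"ry":0,"rz":0,"jaw":0},
  {"tx":0,"ty":-1,"tz":-48,"rx":0,"ry":0,"rz":0,"jaw":0},
  {"tx":0,"ty":-1,"tz":-50,"rx":0,"ry":0,"rz":0,"jaw":0},
  {"tx":0,"ty":-1,"tz":-50,"rx":0,"ry":0,"rz":0,"jaw":0},
])

```text
time_s: 16.7
position: [0.5312, 0.3691, 0.0021]
tool_rot: [[-0.253, 0.968, 0.004], [0.968, 0.253, -0.005], [-0.006, 0.003, -1.0]]
ft_force: [-0.3, -0.1, -1.7]
grip_width: 0.0572
```

Emit:
apply_moves([
  {"tx":0,"ty":0,"tz":-1,"rx":0,"ry":0,"rz":0,"jaw":0},
  {"tx":0,"ty":0,"tz":-2,"rx":0,"ry":0,"rz":0,"jaw":0},
])

```text
time_s: 16.9
position: [0.5315, 0.3692, 0.0009]
tool_rot: [[-0.253, 0.968, 0.005], [0.968, 0.253, -0.005], [-0.006, 0.004, -1.0]]
ft_force: [-2.8, -1.7, 8.9]
grip_width: 0.0567
```

Contact at 9 N, so it's seated. Releasing slowly.

Emit:
apply_moves([
  {"tx":0,"ty":0,"tz":1,"rx":0,"ry":0,"rz":0,"jaw":0.3},
  {"tx":0,"ty":0,"tz":1,"rx":0,"ry":0,"rz":0,"jaw":0.45},
  {"tx":0,"ty":0,"tz":1,"rx":0,"ry":0,"rz":0,"jaw":0.6},
  {"tx":0,"ty":0,"tz":1,"rx":0,"ry":0,"rz":0,"jaw":0.8},
  {"tx":0,"ty":0,"tz":1,"rx":0,"ry":0,"rz":0,"jaw":0.8},
  {"tx":0,"ty":0,"tz":1,"rx":0,"ry":0,"rz":0,"jaw":0.8},
])

```text
time_s: 17.5
position: [0.5316, 0.3693, 0.002]
tool_rot: [[-0.253, 0.968, 0.006], [0.968, 0.253, -0.005], [-0.006, 0.004, -1.0]]
ft_force: [0.3, 0.0, 0.0]
grip_width: 0.0768
```

```bash
python3 st.py;python3 - <<'E'
from snap import *
snap('wrist','w17')
E
```

```text
17.5 q [24.5 42.5 72.8 -0.4 64.5 10.1] p [531.6 369.3   2. ] f [0.3 0.  0. ] w 0.07677494055572907
[[-0.253  0.968  0.006]
 [ 0.968  0.253 -0.005]
 [-0.006  0.004 -1.   ]]
```

View pics/w17.png

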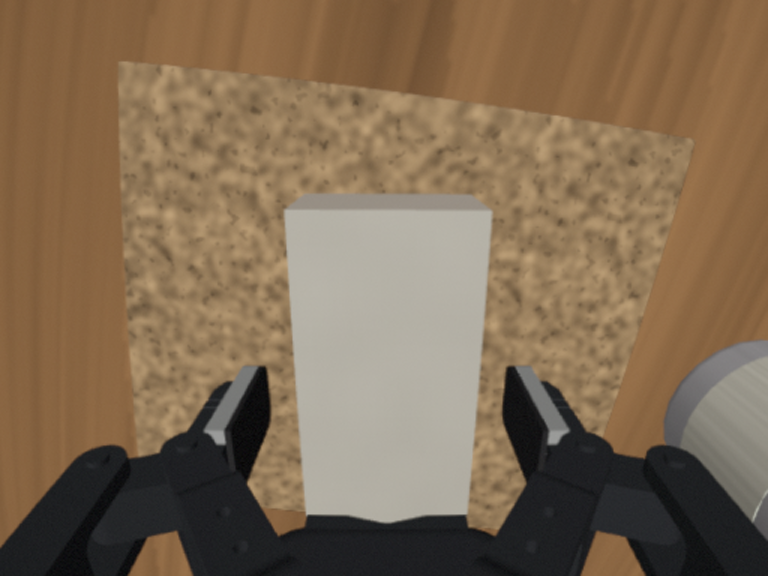

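Both fingers are clear of the block. Lifting straight up and away.

Emit:
apply_moves([
  {"tx":0,"ty":0,"tz":15,"rx":0,"ry":0,"rz":0,"jaw":0.8},
  {"tx":0,"ty":0,"tz":45,"rx":0,"ry":0,"rz":0,"jaw":0.8},
  {"tx":0,"ty":0,"tz":90,"rx":0,"ry":0,"rz":0,"jaw":0.8},
  {"tx":0,"ty":0,"tz":140,"rx":0,"ry":0,"rz":0,"jaw":0.8},
  {"tx":0,"ty":0,"tz":190,"rx":0,"ry":0,"rz":0,"jaw":0.8},
  {"tx":-50,"ty":0,"tz":240,"rx":0,"ry":0,"rz":0,"jaw":0.8},
  {"tx":-100,"ty":0,"tz":260,"rx":0,"ry":0,"rz":0,"jaw":0.8},
  {"tx":-140,"ty":20,"tz":260,"rx":0,"ry":0,"rz":0,"jaw":0.8},
  {"tx":-180,"ty":40,"tz":260,"rx":0,"ry":0,"rz":0,"jaw":0.8},
  {"tx":-180,"ty":40,"tz":260,"rx":0,"ry":0,"rz":0,"jaw":0.8},
])

```text
time_s: 18.55
position: [0.3475, 0.4106, 0.2633]
tool_rot: [[-0.256, 0.967, 0.006], [0.967, 0.256, -0.003], [-0.005, 0.005, -1.0]]
ft_force: [0.6, -0.7, -0.1]
grip_width: 0.0771
```

```bash
python3 st.py;python3 - <<'E'
from snap import *
snap('top','t18');snap('scene','s18')
from geo import *
E
```

```text
18.55 q [37.3 18.6 70.  -0.4 91.2 22.5] p [347.5 410.6 263.3] f [ 0.6 -0.7 -0.1] w 0.07711219160453316
[[-0.256  0.967  0.006]
 [ 0.967  0.256 -0.003]
 [-0.005  0.005 -1.   ]]
```

View pics/t18.png

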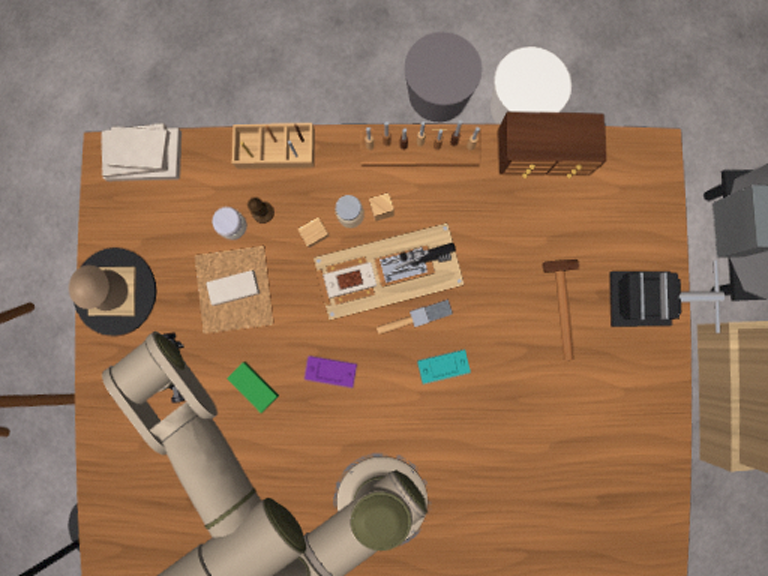

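View pics/s18.png

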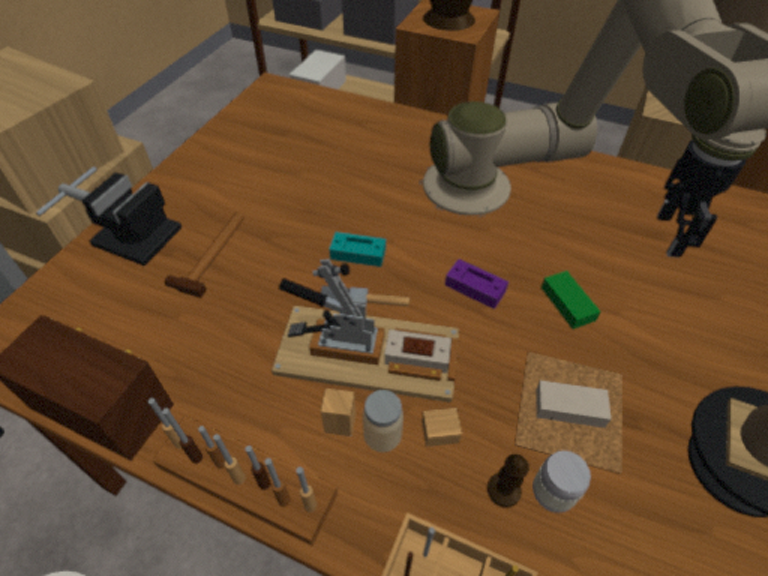

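The top half lies on the mat at (232,288) against a mat centre of about (235,290) in the top view. The clamp is open and the cast and base are in the jig. The other items are where they were, and the robot is clear. Handing in.

```bash
python3 -c "
from rig import env
print(env.close_job())"
```

```text
the job is handed in; nothing more can be done
None
```

I opened the mould and handed the job in at about 18.6 s of the 56 s allowed. The hand-in reports no verdict, so everything below comes from the images and force readings.

**What I did**
- I pressed the catch pad down to about 0.45 rad, judged by matching the pad's corners in the wrist image.
- I pushed the handle back until it met its stop. The force rose to about 16 N, and the arm tip sits where 1.15 rad would put it.
- I gripped the top half at 57 mm and raised it about 61 mm straight up. I then set it on the mat, with a final contact force of about 9 N, and released it.

**Last checks in the top and scene views**
- **Top half:** it lies flat, a few millimetres from the mat's centre.
- **Clamp:** it is still open.
- **Bottom half and cast:** both are in the jig with no shift I can see. I did not measure their displacement in millimetres.
- **Bystanders and look-alikes:** all appear where they were.
- **Robot:** it is clear of everything.

**What disagreed**
- **Fingertip position:** the shut fingertips looked 15–20 mm short of the nominal TCP. I relied on images instead of TCP height for the catch press and the grasp.
- **Catch stop:** no force showed when the catch reached the bottom of its travel, so that step is confirmed by image only.
- **Jig pose:** the cameras disagreed on it by a few millimetres, so I corrected the grasp from close-up wrist images.

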